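# Scoop the condiment pots from under the glass shelf and set them out on the rail

## Robot

A 7-joint arm with a two-finger parallel gripper is mounted at the origin on the work surface. World frame = base frame: x ahead of the robot, y to its left, z up, the work surface at z = 0. Lengths are in m, angles in rad, forces in N, time in s.
With the tool pointing down it reaches from about 0.4 to 0.85 m from the base axis. Payload 4.5 kg.
Tool frame: the origin (TCP) lies at the very end of the fingers, on their centre line; the grasp point (between the pads) lies 19 mm behind it; y points along the fingers, x is the direction in which the jaws open and shut, and the axes are right-handed (so a half turn about y gives the same grasp; the last joint's range is limited). The gripper opens to 85 mm and grips with 20 to 120 N. Pads are 22 mm wide; open, the fingers measure 114 mm over their backs; the gripper's body (76 mm by 85 mm) begins 54 mm behind the grasp point. The pads swing forward as they close: fully open they stand 13 mm farther back than shut.
Start: joints at [-1.25, 0.689, -0.195, 1.565, 0.157, 0.902, -0.215], TCP at [0.177, 0.6, 0.195] pointing down, gripper open.
Joint ranges: [-3.01, 3.01], [-0.46, 2.08], [-1.47, 1.51], [0.13, 2.56], [-1, 4.14], [0.04, 2.09], [-2.66, 2.66]. Speed limits (rad/s): [2.57, 2.57, 3.14, 3.14, 3.14, 3.14, 3.14].

## Interface

Orientations are given as [roll, pitch, yaw] about the fixed x, y, z axes, in that order (R = Rz(yaw) Ry(pitch) Rx(roll)).
In Python, from station import bot gives the robot as it stands. Calls block until the motion is done:
- bot.move_to(position, orientation): joint-space move of the TCP to a pose.
- bot.move_straight(position, max_speed=0.15, orientation=None, threshold=None): straight line of the TCP; orientation=None keeps the orientation; max_speed is the mean speed in m/s. With threshold (N) it stops when the force on the tool has changed by that much, and returns True; else False.
- bot.movej(angles): joint-space move.
- bot.command_gripper(opening, force=None): finger opening in m; force is the grip in N (None keeps the last); returns when the fingers have stopped.
- bot.sleep(seconds).
- bot.solve_ik(position, orientation): joint angles nearest the present ones, or None.
- bot.state(): the state.
- bot.capture(name): name is "side" or "top" or "wrist"; returns (picture, depth): 420x560x3 uint8, red, green, blue; 420x560 float32, m along the optical axis (not along the pixel's ray), 0 where there is no reading.
- bot.camera_model(name): a dict with "fx", "fy", "cx", "cy" (pixels), "extrinsics" (4x4, takes a point from world to camera coordinates); the wrist camera has in their place "hand_eye" (4x4, takes a point from camera to tool coordinates, whose origin is the TCP and whose axes are the tool frame's). Camera axes: x right, y down, z forward; pixel columns grow to the right and rows downward; lengths in m; the calibration is good to about 2 mm. A picture is of the moment at which its call begins: read the wrist's pose just before it. camera_model takes no time and is no camera call.
A pose or a line that the arm cannot do raises bot.IKError and nothing moves.
- bot.sign_off(): hands the job in, once; it reports no verdict.
The state is a dict: "t": time; "qpos": joint angles; "qvel": joint speeds; "joint_torque": joint torques, N m; "eef_pos": TCP position; "ee_rot": TCP orientation; "contact_force": force on the tool from outside, world axes, zero at the start; "moment": the same for the moment, N m; "gripper_width": finger opening in m.
Only numpy, scipy, OpenCV 4.12 (cv2) and the standard library are available. Lean on these libraries where they do the work, as an engineer would, in place of code of your own. Each camera call takes 0.05 s, during which the arm holds its last target.

## Task

Set out the condiments for the meal: with the flat scoop, bring every condiment pot out from under the low glass shelf (the gripper itself must not touch a pot while it is under there), then stand each pot upright on the narrow raised rail, centred on the band of its own colour. When all are out, leave the scoop lying flat on the placemat; tip over no pot and leave everything else on the table where it stands.

Things in the scene. Friction and masses are not known exactly. Their poses are not given: they have to be found in the camera images.
- shelf: fixed low glass serving shelf, 340 mm long, 88 mm tall, its open front to the robot's right. Origin on the table under its middle; x points in from the open front to the closed back, y along it, z up. Clear board, underside 74 mm up. A smooth wooden back stands on the table, inner face at x = +55 mm. 8 mm posts at the front corners (y = +-166 mm); ends open. Heading varies by 6 degrees.
- shelf_lip (a point): middle of the lower front edge of the shelf's black steel lip: 68 mm above the table, at x = -65 mm of the shelf
- rail: fixed narrow raised wooden rail, 330 mm long (its x axis), only 36 mm wide (y), top face 50 mm above the table; origin on the table under its middle. Two feet 90 mm wide (y) and 30 mm high at x = +-150 mm. Carries the four colour bands.
- mat: flat woven placemat on the table, 340 mm long (its x axis) x 200 mm wide (y), 1 mm, look only (things on it rest at table height); origin at its centre
- scoop: loose flat scoop, 0.2 kg: polished, slippery steel blade (friction about 0.25) 200 mm long (x axis) x 66 mm wide (y) x 2 mm thick, no side walls, square front edge at x = +100 mm; origin at the centre of the blade's underside, z up. A wooden upright grip stands on it at x = -90 mm: 14 mm thick (x), 56 mm wide (y), rising from the blade to 62 mm.
- scoop_grip (a point): point inside the scoop's upright grip, 42 mm above the blade's underside, at x = -90 mm of the scoop; axes as the scoop's
- pot_red_mid (a point): closed white ceramic pot, red lid and rim, round, 62 mm across, 42 mm tall, 0.12 kg; this point is its centre, 21 mm above its base. Flat foot 36 mm across, flaring to the full width 5 mm up: a thin blade runs in under it once the pot is stopped by something, such as the shelf's back; it then rides on the blade by friction. May be absent.
- band_red: red painted band around the rail, 40 mm long (x axis, along the rail), 36 mm wide (y); origin at its centre on the rail's top face, 50 mm above the table. The bands are 78 mm apart in an order that varies. Does not move.
- pot_green_mid (a point): closed white ceramic pot, green lid and rim, round, 62 mm across, 42 mm tall, 0.12 kg; this point is its centre, 21 mm above its base. Flat foot 36 mm across, flaring to the full width 5 mm up: a thin blade runs in under it once the pot is stopped by something, such as the shelf's back; it then rides on the blade by friction. May be absent.
- band_green: green painted band around the rail, 40 mm long (x axis, along the rail), 36 mm wide (y); origin at its centre on the rail's top face, 50 mm above the table. The bands are 78 mm apart in an order that varies. Does not move.
- pot_yellow_mid (a point): closed white ceramic pot, yellow lid and rim, round, 62 mm across, 42 mm tall, 0.12 kg; this point is its centre, 21 mm above its base. Flat foot 36 mm across, flaring to the full width 5 mm up: a thin blade runs in under it once the pot is stopped by something, such as the shelf's back; it then rides on the blade by friction. May be absent.
- band_yellow: yellow painted band around the rail, 40 mm long (x axis, along the rail), 36 mm wide (y); origin at its centre on the rail's top face, 50 mm above the table. The bands are 78 mm apart in an order that varies. Does not move.
- pot_blue_mid (a point): closed white ceramic pot, blue lid and rim, round, 62 mm across, 42 mm tall, 0.12 kg; this point is its centre, 21 mm above its base. Flat foot 36 mm across, flaring to the full width 5 mm up: a thin blade runs in under it once the pot is stopped by something, such as the shelf's back; it then rides on the blade by friction. May be absent.
- band_blue: blue painted band around the rail, 40 mm long (x axis, along the rail), 36 mm wide (y); origin at its centre on the rail's top face, 50 mm above the table. The bands are 78 mm apart in an order that varies. Does not move.
- mill: dark wooden pepper mill, 150 mm tall; a bystander; origin at the centre of its underside
- mug: blue mug, 90 mm tall; a bystander; origin at the centre of its underside
- bowl: white bowl, 150 mm wide; a bystander; origin at the centre of its underside
- dish: small terracotta dish, 90 mm wide, 22 mm tall, near the robot; a bystander; origin at the centre of its underside
- sauce: amber sauce bottle, 170 mm tall, behind the shelf; a bystander; origin at the centre of its underside
- jar: glass storage jar, 90 mm tall, behind the shelf; a bystander; origin at the centre of its underside
- tissues: white tissue box, 120 x 120 x 110 mm, behind the shelf; a bystander; origin at the centre of its underside
Things that resemble listed ones, but are neither listed nor needed, are in the scene too. What is shaped like the part that bears pot_yellow_mid but black is not meant.

How it is judged:
On the way:
1. a pot has been brought out clear of the shelf riding on the scoop's blade (((x of pot_red_mid in the frame of scoop between -0.12 and 0.12 m and y of pot_red_mid in the frame of scoop between -0.033 and 0.033 m and z of pot_red_mid in the frame of scoop between 0.0215 and 0.03 m and x of pot_red_mid in the frame of shelf below -0.1 m and contact force between the fingers and pot_red below 0.1 N) or (x of pot_green_mid in the frame of scoop between -0.12 and 0.12 m and y of pot_green_mid in the frame of scoop between -0.033 and 0.033 m and z of pot_green_mid in the frame of scoop between 0.0215 and 0.03 m and x of pot_green_mid in the frame of shelf below -0.1 m and contact force between the fingers and pot_green below 0.1 N) or (x of pot_yellow_mid in the frame of scoop between -0.12 and 0.12 m and y of pot_yellow_mid in the frame of scoop between -0.033 and 0.033 m and z of pot_yellow_mid in the frame of scoop between 0.0215 and 0.03 m and x of pot_yellow_mid in the frame of shelf below -0.1 m and contact force between the fingers and pot_yellow below 0.1 N) or (x of pot_blue_mid in the frame of scoop between -0.12 and 0.12 m and y of pot_blue_mid in the frame of scoop between -0.033 and 0.033 m and z of pot_blue_mid in the frame of scoop between 0.0215 and 0.03 m and x of pot_blue_mid in the frame of shelf below -0.1 m and contact force between the fingers and pot_blue below 0.1 N))), for 0.2 s.
At the end, for the whole second after the job is handed in: every pot present stands upright (within 0.1 rad) on the rail's top, its centre within 18 mm along and 14 mm across of the centre of the band of its own colour; the scoop lies flat and at rest on the placemat, its centre within 80 mm along and 65 mm across of the mat's centre (x of pot_red_mid in the frame of band_red between -0.018 and 0.018 m and y of pot_red_mid in the frame of band_red between -0.014 and 0.014 m and z of pot_red_mid in the frame of band_red between 0.017 and 0.025 m and angle between each of pot_red_mid, pot_green_mid, pot_yellow_mid, pot_blue_mid's own z axis and vertical below 0.1 rad and x of pot_green_mid in the frame of band_green between -0.018 and 0.018 m and y of pot_green_mid in the frame of band_green between -0.014 and 0.014 m and z of pot_green_mid in the frame of band_green between 0.017 and 0.025 m and x of pot_yellow_mid in the frame of band_yellow between -0.018 and 0.018 m and y of pot_yellow_mid in the frame of band_yellow between -0.014 and 0.014 m and z of pot_yellow_mid in the frame of band_yellow between 0.017 and 0.025 m and x of pot_blue_mid in the frame of band_blue between -0.018 and 0.018 m and y of pot_blue_mid in the frame of band_blue between -0.014 and 0.014 m and z of pot_blue_mid in the frame of band_blue between 0.017 and 0.025 m and x of scoop in the frame of mat between -0.08 and 0.08 m and y of scoop in the frame of mat between -0.065 and 0.065 m and angle between scoop's own z axis and vertical below 0.08 rad and height (world z) of scoop below 0.006 m and linear speed of scoop below 0.02 m/s); the robot touches nothing.
It fails at once if the gripper or arm touches a pot that is still under the shelf ((y of pot_red_mid in the frame of shelf between -0.19 and 0.19 m and x of pot_red_mid in the frame of shelf between -0.075 and 0.08 m and height (world z) of pot_red_mid below 0.07 m and contact force between any of the fingers, the arm and pot_red above 0.5 N) or (y of pot_green_mid in the frame of shelf between -0.19 and 0.19 m and x of pot_green_mid in the frame of shelf between -0.075 and 0.08 m and height (world z) of pot_green_mid below 0.07 m and contact force between any of the fingers, the arm and pot_green above 0.5 N) or (y of pot_yellow_mid in the frame of shelf between -0.19 and 0.19 m and x of pot_yellow_mid in the frame of shelf between -0.075 and 0.08 m and height (world z) of pot_yellow_mid below 0.07 m and contact force between any of the fingers, the arm and pot_yellow above 0.5 N) or (y of pot_blue_mid in the frame of shelf between -0.19 and 0.19 m and x of pot_blue_mid in the frame of shelf between -0.075 and 0.08 m and height (world z) of pot_blue_mid below 0.07 m and contact force between any of the fingers, the arm and pot_blue above 0.5 N)).
It fails at once if a pot is tipped over (angle between any of pot_red_mid, pot_green_mid, pot_yellow_mid, pot_blue_mid's own z axis and vertical above 0.8 rad).
It fails at once if a bystander (mill, mug, bowl, dish, sauce bottle, jar, tissue box) is moved more than 30 mm (distance of any of mill, mug, bowl, dish, sauce, jar, tissues from where it was at the start of the episode above 0.03 m).
Of pot_red, pot_green, pot_yellow, pot_blue only 3 to 4 are there at a start; the rules pass over those that are not, and their reading is None.
At some moment in a run one of scoop may be knocked a few centimetres aside while the robot is not near it.
It also fails if it takes over 210 s, if anything falls off the work surface, if the arm or the gripper's body presses on something with over 40 N, if the wrist force passes 120 N, or if a joint passes its speed limit or range.

## Working session

There is one attempt and no reset: what is moved stays moved. The work goes in short steps, each a Python script; the robot and the scene stay as the last script left them, time stands still between calls to the robot, and variables do not carry over. Pictures are saved under pics/ and viewed, and the job is handed in when it is done.

```bash
ls; mkdir -p pics; python3 - <<'E'
from station import bot
import cv2,numpy as np
s=bot.state();print(s['t'],s['eef_pos'],s['ee_rot'],s['gripper_width'])
for n in("side","top","wrist"):
    p,d=bot.capture(n);cv2.imwrite(f"pics/{n}0.png",p[:,:,::-1]);np.savez(f"{n}0.npz",p=p,d=d)
    m=bot.camera_model(n);print(n,{k:(np.round(v,3).tolist()) for k,v in m.items()}, (d>0).mean())
E
```

```text
pics
0.0 [0.17665627 0.59873499 0.19397007] [-1.57095504  0.00189948  1.28410652] 0.08555585638624774
side {'fx': 488.64, 'fy': 488.64, 'cx': 275.68, 'cy': 210.325, 'extrinsics': [[0.991, -0.131, -0.015, -0.538], [-0.091, -0.601, -0.794, 0.125], [0.095, 0.788, -0.608, 1.102], [0.0, 0.0, 0.0, 1.0]]} 0.9959821428571428
top {'fx': 402.745, 'fy': 402.745, 'cx': 279.253, 'cy': 213.644, 'extrinsics': [[0.109, -0.994, 0.005, -0.002], [-0.973, -0.108, -0.206, 0.572], [0.205, 0.018, -0.979, 1.026], [0.0, 0.0, 0.0, 1.0]]} 0.9958333333333333
wrist {'fx': 361.312, 'fy': 361.312, 'cx': 278.982, 'cy': 205.262, 'hand_eye': [[1.0, 0.001, 0.0, 0.0], [0.0, -0.311, 0.95, -0.18], [0.001, -0.95, -0.311, 0.08], [0.0, 0.0, 0.0, 1.0]]} 0.9959056122448979
```

View pics/top0.png

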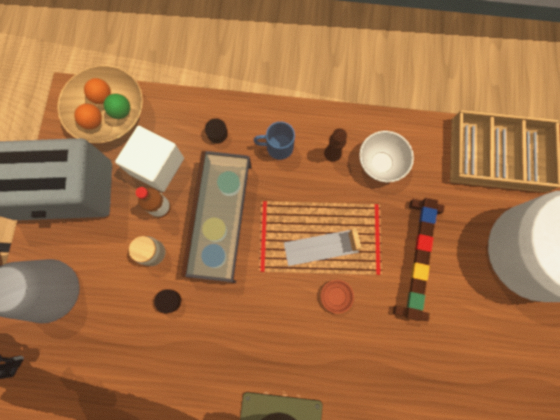

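View pics/side0.png

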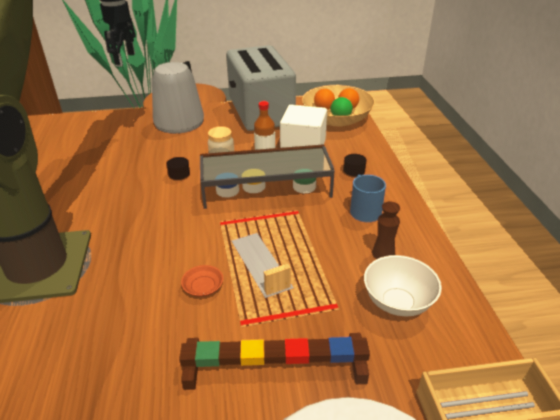

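View pics/wrist0.png

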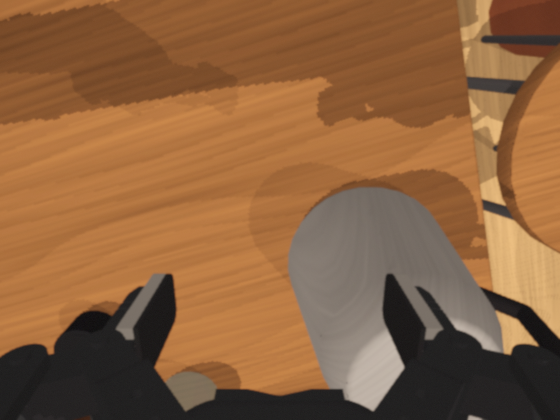

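The top view shows three pots under the shelf: green (229,182), yellow (214,229) and blue (213,255). There is no red pot. Lookalikes are the black pots at (216,131) and (167,301), which are not meant. The terracotta dish at (336,297) could pass for the red pot and the mug at (280,140) for the blue one. The bands are blue (429,214), red (425,243), yellow (421,271) and green (416,300). The scoop is at (322,248). The only other steel items are the cutlery in the tray at (505,150).

```bash
cat > h.py <<'E'
import numpy as np,cv2
from station import bot
def ray(m,uv,z):
    E=np.array(m['extrinsics']);R=E[:3,:3];t=E[:3,3];c=-R.T@t
    uv=np.atleast_2d(np.array(uv,float))
    d=np.c_[(uv[:,0]-m['cx'])/m['fx'],(uv[:,1]-m['cy'])/m['fy'],np.ones(len(uv))]@R
    return c+d*((z-c[2])/d[:,2])[:,None]
def blobs(p,lo,hi,amin=30):
    h=cv2.cvtColor(p,cv2.COLOR_RGB2HSV);k=cv2.inRange(h,np.array(lo),np.array(hi))
    n,l,s,c=cv2.connectedComponentsWithStats(k)
    return k,l,[(i,s[i,4],c[i]) for i in range(1,n) if s[i,4]>=amin]
E
python3 - <<'E'
from h import *
T=bot.camera_model('top');S=bot.camera_model('side')
p=np.load('top0.npz')['p'];ps=np.load('side0.npz')['p']
h=cv2.cvtColor(p,cv2.COLOR_RGB2HSV)
for u,v in[(229,182),(214,229),(213,255),(429,214),(425,243),(421,271),(416,300),(300,250),(356,240),(207,190)]:print(u,v,h[v,u])
# rail bands
for nm,lo,hi in[('g',(60,100,50),(90,255,255)),('y',(20,190,150),(32,255,255)),('b',(105,120,60),(120,255,255)),('r',(0,225,190),(3,255,255))]:
    k,l,b=blobs(p,lo,hi)
    for i,a,c in b: print(nm,a,np.round(c,1),ray(T,c,.05).round(4))
for nm,(x0,y0,x1,y1) in dict(sh=(150,130,290,310),sc=(260,190,400,320),ra=(390,180,460,330)).items():
    cv2.imwrite(f'pics/c_{nm}.png',cv2.resize(p[y0:y1,x0:x1],None,fx=3.2,fy=3.2,interpolation=cv2.INTER_CUBIC)[:600,:,::-1])
cv2.imwrite('pics/c_side.png',cv2.resize(ps[130:320,180:350],None,fx=3,fy=3,interpolation=cv2.INTER_CUBIC)[:,:,::-1])
E
```

```text
229 182 [ 62  49 146]
214 229 [ 23 114 183]
213 255 [ 97  43 135]
429 214 [109 148 131]
425 243 [  1 213 224]
421 271 [ 22 195 243]
416 300 [ 62  99 136]
300 250 [ 15  32 190]
356 240 [ 19 130 240]
207 190 [ 22  70 145]
g 75 [417.5 300.4] [[ 0.3808 -0.3229  0.05  ]]
y 189 [420.8 271.3] [[ 0.457  -0.3284  0.05  ]]
b 176 [428.4 214.7] [[ 0.6127 -0.3434  0.05  ]]
```

View pics/c_sh.png

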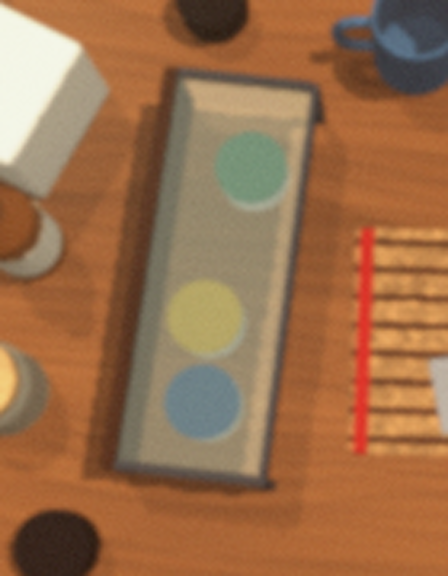

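View pics/c_sc.png

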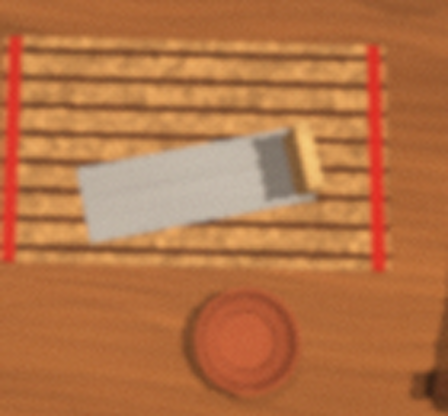

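View pics/c_side.png

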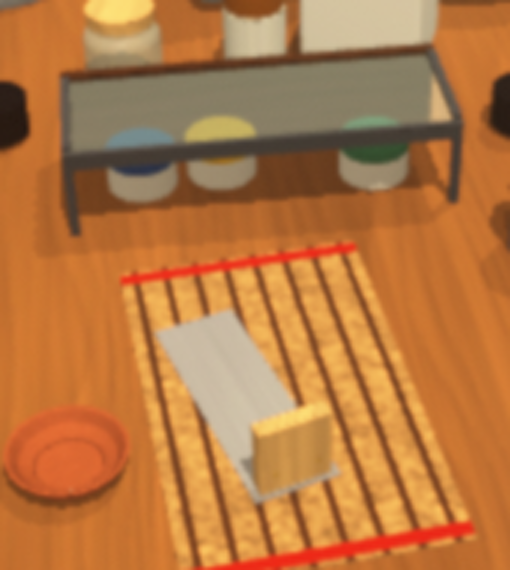

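View pics/c_ra.png

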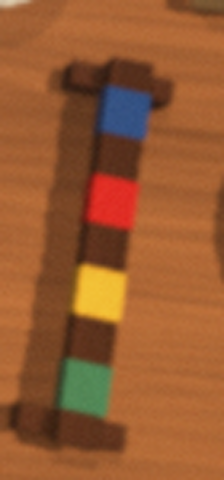

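```bash
python3 - <<'E'
from h import *
T=bot.camera_model('top');S=bot.camera_model('side')
p=np.load('top0.npz')['p'];ps=np.load('side0.npz')['p']
def px(ox,oy,s,a):return [(ox+x/s,oy+y/s) for x,y in a]
c=ray(T,px(150,130,3.2,[(318,90),(268,485),(175,70),(117,468)]),.088);print('shelf corners',c.round(4).tolist())
print('front side view',ray(S,px(180,130,3,[(70,160),(460,128)]),.088).round(4).tolist(),'bottom edge',ray(S,px(180,130,3,[(70,163),(460,135)]),.068).round(4).tolist())
d=c[0]-c[1];print('front heading deg',np.degrees(np.arctan2(d[1],d[0])),np.linalg.norm(d)); 
d=c[2]-c[3];print(np.degrees(np.arctan2(d[1],d[0])),np.linalg.norm(d))
print('pot top view z42')
for n,(x,y,r) in dict(g=(251,169,36),y=(205,316,39),b=(203,401,39)).items():
    print(n,ray(T,px(150,130,3.2,[(x,y),(x+r,y),(x,y+r)]),.042).round(4).tolist())
print('pot side view')
for n,a in dict(g=(374,133),y=(221,136),b=(141,147)).items(): print(n,ray(S,px(180,130,3,[a]),.042).round(4).tolist())
h=cv2.cvtColor(p,cv2.COLOR_RGB2HSV)
# scoop blade
k=cv2.inRange(h,np.array((0,0,90)),np.array((179,60,230)));k[:200]=0;k[300:]=0;k[:,:262]=0;k[:,380:]=0
cn=max(cv2.findContours(k,0,1)[0],key=cv2.contourArea);r=cv2.minAreaRect(cn);b=cv2.boxPoints(r);w=ray(T,b,.002);print('scoop',r,w.round(4).tolist())
print('scoop corners hand',ray(T,px(260,190,3.2,[(78,170),(91,243),(318,197)]),.002).round(4).tolist(),'griptop',ray(T,px(260,190,3.2,[(291,125),(312,122),(324,186),(303,192)]),.062).round(4).tolist())
print('mat',ray(T,px(260,190,3.2,[(4,37),(-1,262),(384,45),(389,270)]),.001).round(4).tolist())
print('bands',ray(T,px(390,180,3.2,[(124,112),(111,201),(99,292),(85,386),(130,70),(88,440)]),.05).round(4).tolist())
for nm,lo,hi in[('g',(60,80,50),(90,255,255)),('y',(20,190,150),(32,255,255)),('b',(103,80,60),(120,255,255)),('r',(0,205,190),(4,255,255))]:
    k,l,b=blobs(p,lo,hi)
    for i,a,c in b:
        if c[0]>395:
            r=cv2.minAreaRect(np.argwhere(l==i)[:,::-1].astype(np.float32)); print(nm,a,np.round(c,1),ray(T,r[0],.05).round(4),r)
    k,l,b=blobs(ps,lo,hi)
    for i,a,c in b:
        if c[1]>330: print(' side',nm,a,np.round(c,1),ray(S,c,.05).round(4))
E
```

```text
shelf corners [[0.7062, 0.1569, 0.088], [0.3753, 0.1553, 0.088], [0.7105, 0.2794, 0.088], [0.3754, 0.276, 0.088]]
front side view [[0.3839, 0.144, 0.088], [0.7087, 0.1422, 0.088]] bottom edge [[0.3822, 0.1695, 0.068], [0.7142, 0.1614, 0.068]]
front heading deg 0.28886265040571774 0.3308933075955581
0.5840351015889084 0.33507512514260085
pot top view z42
g [[0.644, 0.211, 0.042], [0.6475, 0.1799, 0.042], [0.6119, 0.2066, 0.042]]
y [[0.5112, 0.2322, 0.042], [0.5148, 0.1994, 0.042], [0.4781, 0.2275, 0.042]]
b [[0.4395, 0.2236, 0.042], [0.4431, 0.1912, 0.042], [0.4074, 0.219, 0.042]]
pot side view
g [[0.6497, 0.2146, 0.042]]
y [[0.5142, 0.2306, 0.042]]
b [[0.4426, 0.2239, 0.042]]
scoop ((318.6260070800781, 247.433837890625), (23.177030563354492, 66.12271118164062), 78.9964599609375) [[0.5006, 0.0394, 0.002], [0.5563, -0.1387, 0.002], [0.4935, -0.1557, 0.002], [0.4389, 0.0205, 0.002]]
scoop corners hand [[0.4986, 0.0381, 0.002], [0.4366, 0.0201, 0.002], [0.498, -0.1724, 0.002]] griptop [[0.5475, -0.1345, 0.062], [0.552, -0.1517, 0.062], [0.4995, -0.1653, 0.062], [0.4926, -0.1484, 0.062]]

[... 379 characters left out ...]
8665466309), 8.130102157592773)
 side g 313 [207.  350.4] [[ 0.3799 -0.3222  0.05  ]]
y 189 [420.8 271.3] [[ 0.4569 -0.3285  0.05  ]] ((420.7999572753906, 271.39996337890625), (13.57645034790039, 14.142136573791504), 8.130102157592773)
 side y 533 [251.8 351.4] [[ 0.4572 -0.3354  0.05  ]]
b 201 [428.2 214.6] [[ 0.6127 -0.3428  0.05  ]] ((428.1730651855469, 214.63462829589844), (14.708709716796875, 13.728129386901855), 11.309932708740234)
 side b 511 [341.1 348.9] [[ 0.612  -0.3522  0.05  ]]
r 186 [425.  242.5] [[ 0.535  -0.3369  0.05  ]] ((424.9899597167969, 242.56997680664062), (13.152186393737793, 14.424980163574219), 8.130102157592773)
 side r 410 [296.4 347.5] [[ 0.5354 -0.3383  0.05  ]]
```

```bash
python3 - <<'E'
from h import *
T=bot.camera_model('top')
print('dish',ray(T,[(336,297),(336,281),(321,297)],.02).round(3).tolist());print('mug',ray(T,[(280,140),(295,140),(280,158)],.05).round(3).tolist(),'mill base',ray(T,[(333,155),(333,161)],.01).round(3).tolist())
for y in (107.7,-72.3):
  print(y,bot.solve_ik([.5245,-.151,.15],[-np.pi/2,0,np.radians(y)]))
for y in (90.4,-89.6):
  for X in(.441,.513,.647):
    for Y in (-.1,.08):
      q=bot.solve_ik([X,Y,.022],[-np.pi/2,0,np.radians(y)]);print(y,X,Y,None if q is None else np.round(q,2))
for y in (84,-96):
  for P in([.38,-.321,.06],[.613,-.345,.06],[.53,.03,.01]):
      q=bot.solve_ik(P,[-np.pi/2,0,np.radians(y)]);print(y,P,None if q is None else np.round(q,2))
E
```

```text
dish [[0.367, -0.115, 0.02], [0.409, -0.112, 0.02], [0.362, -0.075, 0.02]]
mug [[0.783, 0.082, 0.05], [0.787, 0.04, 0.05], [0.729, 0.076, 0.05]] mill base [[0.77, -0.075, 0.01], [0.752, -0.077, 0.01]]
107.7 [ 0.50952632  0.68707858 -0.52456153  1.84273048  0.48884076  0.74295079
  1.59524507]
-72.3 [ 0.01091772  0.66864019  0.31000391  1.86909677 -0.3169749   0.65194152
 -0.74962568]
90.4 0.441 -0.1 [ 0.41  0.84 -0.47  2.2   1.15  0.38  0.54]
90.4 0.441 0.08 [-0.18  0.81 -0.17  2.22  0.79  0.17  0.5 ]
90.4 0.513 -0.1 [ 0.46  0.9  -0.6   1.99  0.97  0.57  0.75]
90.4 0.513 0.08 [-0.06  0.85 -0.31  2.    0.66  0.38  0.69]
90.4 0.647 -0.1 [ 0.38  1.01 -0.58  1.57  0.71  0.78  1.07]
90.4 0.647 0.08 [ 0.    0.97 -0.37  1.59  0.49  0.68  0.97]
-89.6 0.441 -0.1 [ 0.08  0.82  0.07  2.21 -0.44  0.13 -1.  ]
-89.6 0.441 0.08 [-0.33  0.82  0.09  2.22 -0.55  0.12 -1.3 ]
-89.6 0.513 -0.1 [ 0.01  0.85  0.16  2.01 -0.41  0.31 -1.06]
-89.6 0.513 0.08 [-0.39  0.86  0.25  2.02 -0.63  0.33 -1.19]
-89.6 0.647 -0.1 [-0.09  0.98  0.33  1.6  -0.46  0.64 -1.08]
-89.6 0.647 0.08 [-0.4   0.99  0.39  1.61 -0.55  0.65 -1.28]
84 [0.38, -0.321, 0.06] [ 0.94  0.8  -0.55  2.05  0.85  0.53  1.23]
84 [0.613, -0.345, 0.06] [ 0.71  1.   -0.57  1.39  0.6   0.92  1.46]
84 [0.53, 0.03, 0.01] [ 0.07  0.89 -0.36  1.97  0.74  0.42  0.61]
-96 [0.38, -0.321, 0.06] [ 0.46  0.78  0.25  2.07 -0.52  0.35 -0.54]
-96 [0.613, -0.345, 0.06] [ 0.3   0.98  0.32  1.42 -0.37  0.81 -0.94]
-96 [0.53, 0.03, 0.01] [-0.29  0.89  0.25  1.99 -0.63  0.34 -1.2 ]
```

```bash
cat >> h.py <<'E'
from scipy.spatial.transform import Rotation as Ro
def ori(deg): return [-np.pi/2,0,np.radians(deg)]
def wray(m,st,uv,z):
    R=Ro.from_euler('xyz',st['ee_rot']).as_matrix();A=np.eye(4);A[:3,:3]=R;A[:3,3]=st['eef_pos']
    C=A@np.array(m['hand_eye']);mm=dict(m);mm['extrinsics']=np.linalg.inv(C);return ray(mm,uv,z)
def snap(n,f):
    s=bot.state();p,d=bot.capture(n);cv2.imwrite(f'pics/{f}.png',p[:,:,::-1]);np.savez(f'{f}.npz',p=p,d=d,pos=s['eef_pos'],rot=s['ee_rot']);return p,d,s
E
python3 - <<'E'
from h import *
bot.move_to([.5245,-.151,.17],ori(-72.3))
p,d,s=snap('wrist','w1');snap('top','t1')
print(s['t'],s['eef_pos'],s['ee_rot'])
m=bot.camera_model('wrist')
E
```

```text
3.0583 [ 0.52492301 -0.1498051   0.16992916] [-1.57047228e+00  6.08559607e-04 -1.25977245e+00]
```

View pics/w1.png

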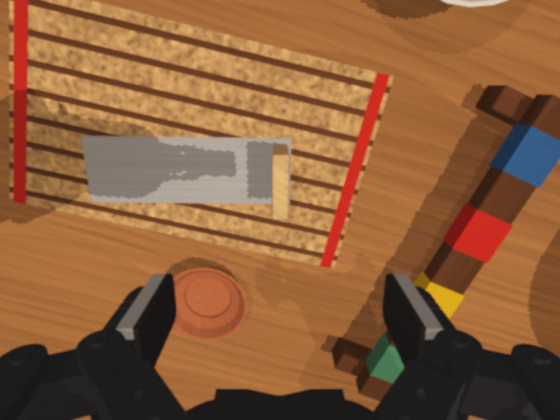

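The wrist view shows the scoop with its tip edge at (82,137)-(91,203) and its rear corner at (291,139). The top of the upright grip is at (281,180). This is the only scoop-shaped item, so the choice is confirmed.

```bash
python3 - <<'E'
from h import *
m=bot.camera_model('wrist');z=np.load('w1.npz');s=dict(eef_pos=z['pos'],ee_rot=z['rot'])
w=wray(m,s,[(82,137),(91,203),(291,139)],.002);print(w.round(4).tolist())
d=w[0]-w[2];print(np.degrees(np.arctan2(d[1],d[0])),np.linalg.norm(d),np.linalg.norm(w[0]-w[1]))
print('griptop',wray(m,s,[(281,188),(273,170),(289,170),(273,218),(288,218)],.062).round(4).tolist())
k,l,b=blobs(z['p'],(0,0,60),(179,45,230),800);print([(a,c) for i,a,c in b])
print('bands',wray(m,s,[(524,155),(477,234),(440,296)],.05).round(4).tolist())
E
```

```text
[[0.4996, 0.0402, 0.002], [0.4359, 0.0219, 0.002], [0.559, -0.1502, 0.002]]
107.34765802673107 0.19945646979209739 0.06619551754794167
griptop [[0.5256, -0.1507, 0.062], [0.5381, -0.1399, 0.062], [0.5421, -0.1522, 0.062], [0.4985, -0.1524, 0.062], [0.5024, -0.1645, 0.062]]
[(np.int32(11910), array([179.53870697, 168.9768262 ])), (np.int32(990), array([137.78484848, 307.81010101])), (np.int32(996), array([420.05522088, 307.68875502]))]
bands [[0.612, -0.3359, 0.05], [0.5359, -0.3321, 0.05], [0.4677, -0.3286, 0.05]]
```

```bash
python3 - <<'E'
from h import *
o=ori(-72.65)
bot.move_straight([.5244,-.1503,.022],max_speed=.12,orientation=o)
bot.command_gripper(0.0,force=70)
s=bot.state();print(s['t'],s['eef_pos'],s['gripper_width'],s['contact_force'])
p,d,s=snap('wrist','w2')
E
```

```text
5.2333 [ 0.52452816 -0.15032202  0.0223394 ] 0.010490227312157006 [-0.86112135  0.74248724  5.40336601]
```

View pics/w2.png

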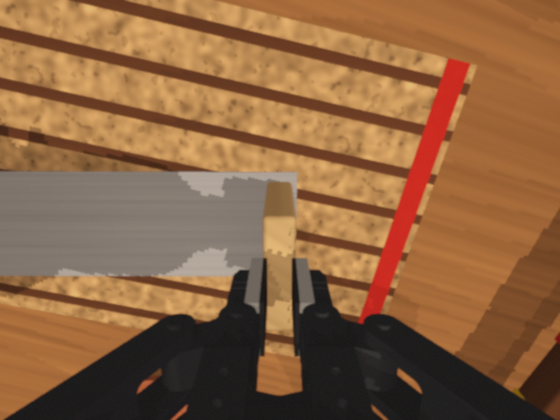

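```bash
cat >> h.py <<'E'
Z0=.0223
def insert(x,tip_start=.125,tip_end=.276,yaw=-89.6,thr=10):
    o=ori(yaw)
    bot.move_straight([x,tip_start-.19,Z0],max_speed=.05,orientation=o)
    r=bot.move_straight([x-.001,tip_end-.19,Z0],max_speed=.06,orientation=o,threshold=thr)
    s=bot.state();print('ins',r,s['t'],np.round(s['eef_pos'],4),'tip',s['eef_pos'][1]+.19,np.round(s['contact_force'],2),s['gripper_width'])
E
python3 - <<'E'
from h import *
s=bot.state();p=s['eef_pos']
bot.move_straight([p[0],p[1],.045],max_speed=.08)
bot.move_straight([.647,-.075,.045],max_speed=.12,orientation=ori(-89.6))
p,d,s=snap('wrist','w3');snap('side','s3')
print(s['t'],s['eef_pos'],s['gripper_width'],s['contact_force'])
E
```

```text
7.075 [ 0.64618389 -0.07579492  0.04494531] 0.010512268171957533 [ 0.0046801   0.63961046 -1.67098994]
```

View pics/w3.png

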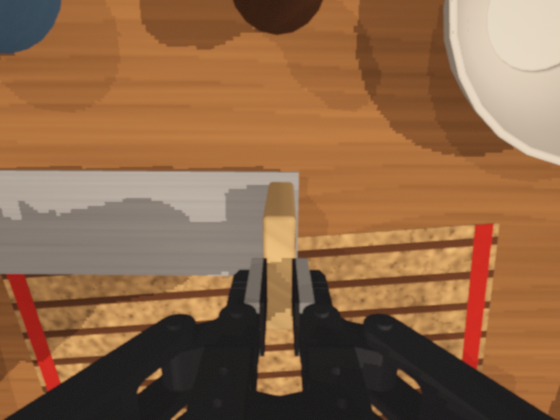

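View pics/s3.png

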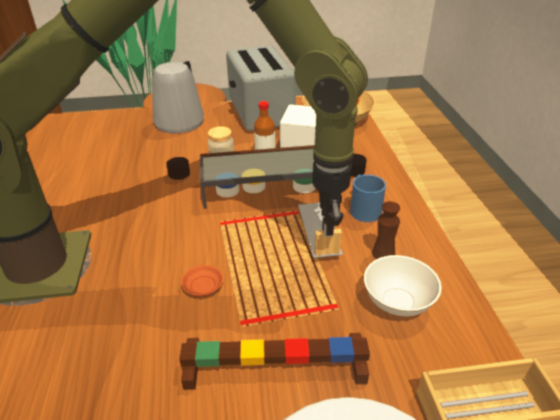

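The scoop is held level, clear of the mug and mill, and lined up with the green pot at (303,181) in the side view.

```bash
python3 - <<'E'
from h import *
insert(.647)
snap('top','t4')
p=np.load('t4.npz')['p'];cv2.imwrite('pics/t4c.png',cv2.resize(p[120:320,150:400],None,fx=3,fy=3,interpolation=cv2.INTER_CUBIC)[:,:,::-1])
E
```

```text
ins False 10.4917 [0.646  0.0862 0.0224] tip 0.27616129986358834 [ 1.25 -2.48  4.99] 0.010071164299334415
```

View pics/t4c.png

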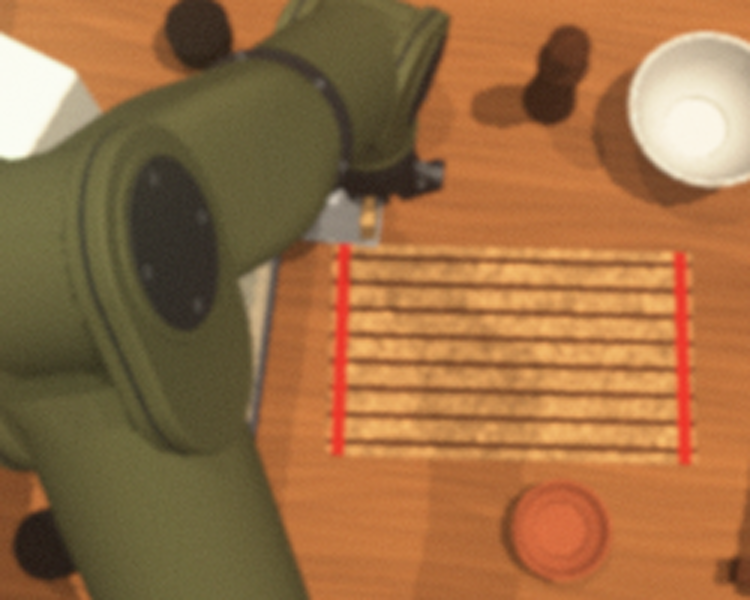

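```bash
python3 - <<'E'
from h import *
p,d,s=snap('side','s4')
cv2.imwrite('pics/s4c.png',cv2.resize(p[130:280,190:390],None,fx=4,fy=4,interpolation=cv2.INTER_CUBIC)[:,:,::-1])
E
```

```text
(no output)
```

View pics/s4c.png

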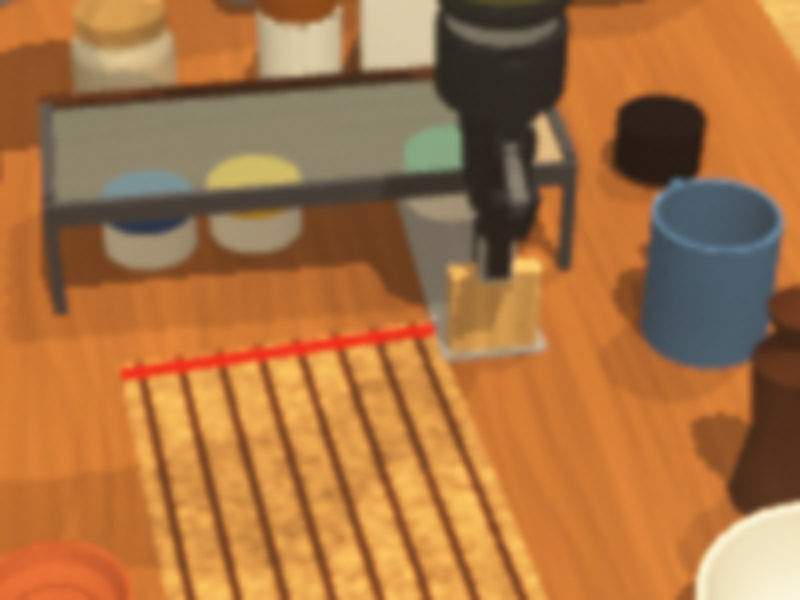

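```bash
python3 - <<'E'
from h import *
print(ray(bot.camera_model('side'),[(190+453/4,130+150/4)],.044))
s=bot.state();p=s['eef_pos']
r=bot.move_straight([p[0],p[1]+.012,Z0],max_speed=.03,threshold=7)
s=bot.state();print(r,s['eef_pos'],s['contact_force'],s['eef_pos'][1]+.19)
E
```

```text
[[0.65128859 0.24553932 0.044     ]]
True [0.64582712 0.08842143 0.02241598] [ 0.22048532 -0.9180531   3.26551486] 0.27842142922818447
```

```bash
cat >> h.py <<'E'
def pull(x,xe,yaw=-89.6,ye=.03):
    o=ori(yaw)
    bot.move_straight([x,.10-.164,Z0],max_speed=.06,orientation=o)
    bot.move_straight([xe,ye-.164,Z0],max_speed=.06,orientation=o)
    s=bot.state();print('pull',s['t'],np.round(s['eef_pos'],4),np.round(s['contact_force'],2),s['gripper_width'])
E
python3 - <<'E'
from h import *
pull(.646,.55)
p,d,s=snap('side','s5');snap('top','t5')
cv2.imwrite('pics/s5c.png',cv2.resize(p[130:280,190:390],None,fx=4,fy=4,interpolation=cv2.INTER_CUBIC)[:,:,::-1])
E
```

```text
pull 15.6667 [ 0.5502 -0.134   0.0224] [0.73 0.47 4.37] 0.010358013116881427
```

View pics/s5c.png

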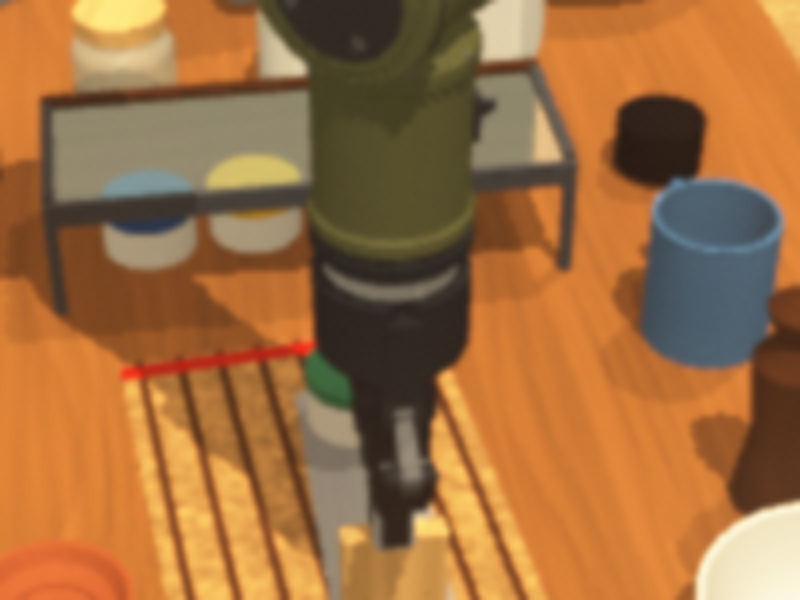

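The green pot rode out on the blade and is now in front of the lip at (345,385) in this crop.

```bash
python3 - <<'E'
from h import *
bot.command_gripper(.085)
p=bot.state()['eef_pos']
bot.move_straight([p[0],p[1],.17],max_speed=.15)
p,d,s=snap('wrist','w6');print(s['t'])
E
```

```text
17.6083
```

View pics/w6.png

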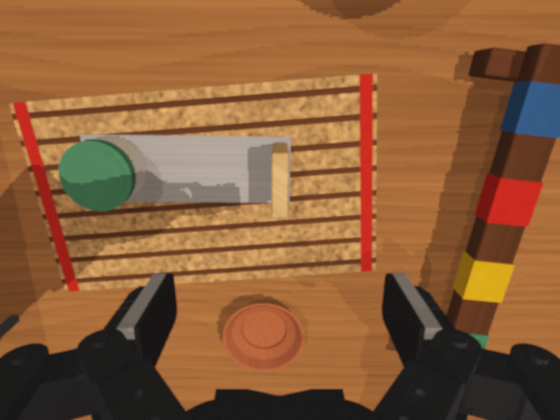

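```bash
cat >> h.py <<'E'
COL=dict(g=((60,80,40),(90,255,255)),y=((20,190,120),(32,255,255)),b=((103,100,50),(120,255,255)))
BAND=dict(b=(.6125,-.3432),y=(.457,-.3287),g=(.3797,-.3208))
YR=-95.9
def findpot(f,c,roi=(0,0,270,260),z=.044):
    z_=np.load(f+'.npz');p=z_['p'];k,l,b=blobs(p,*COL[c],200)
    b=[x for x in b if roi[0]<=x[2][0]<roi[2] and roi[1]<=x[2][1]<roi[3]]
    i,a,cc=max(b,key=lambda x:x[1])
    cn=cv2.findContours((l==i).astype(np.uint8),0,1)[0];cn=max(cn,key=cv2.contourArea)
    el=cv2.fitEllipse(cv2.convexHull(cn));m=bot.camera_model('wrist');s=dict(eef_pos=z_['pos'],ee_rot=z_['rot'])
    w=wray(m,s,[el[0],cc],z);print(c,'area',a,'ell',np.round(el[0],1),np.round(el[1],1),'cent',cc.round(1),w.round(4).tolist());return w[0]
E
python3 - <<'E'
from h import *
findpot('w6','g')
E
```

```text
g area 4035 ell [ 96.7 174.7] [67.5 76.2] cent [ 96.7 174.6] [[0.5552, 0.0245, 0.044], [0.5552, 0.0244, 0.044]]
```

```bash
cat >> h.py <<'E'
def pick(x,y,z=.009):
    o=ori(YR)
    bot.move_to([x,y,.10],o)
    bot.move_straight([x,y,z],max_speed=.08,orientation=o)
    bot.command_gripper(0,force=30)
    s=bot.state();print('pick',s['t'],np.round(s['eef_pos'],4),s['gripper_width'],np.round(s['contact_force'],2))
    bot.move_straight([x,y,.16],max_speed=.12)
    print(bot.state()['gripper_width'])
E
python3 - <<'E'
from h import *
pick(.555,.0245)
snap('wrist','w7');snap('side','s7')
E
```

```text
pick 20.4333 [0.555  0.0245 0.009 ] -0.00029979333934296965 [-0.36  0.72 -0.05]
6.335998581210805e-05
```

View pics/w7.png

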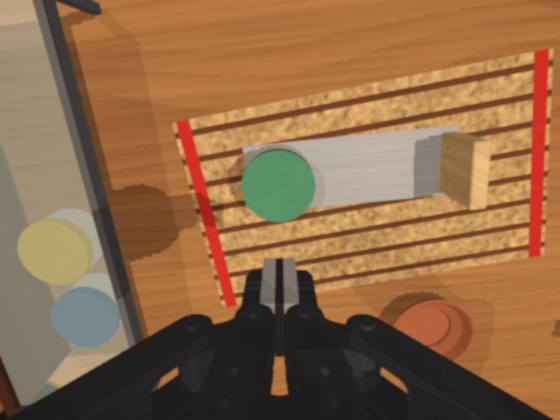

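View pics/s7.png

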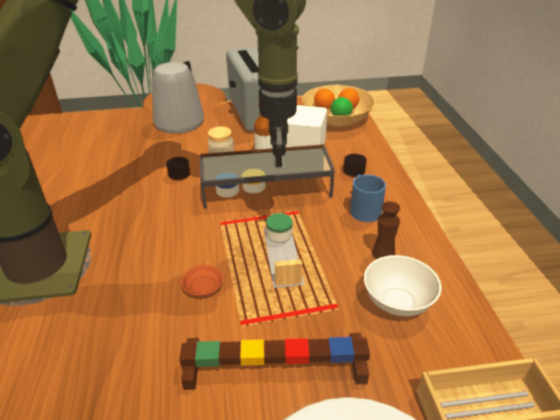

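```bash
python3 - <<'E'
from h import *
w=findpot('w7','g',roi=(200,100,400,260)); print(bot.state()['eef_pos'])
S=bot.camera_model('side');p=np.load('s7.npz')['p'];k,l,b=blobs(p,*COL['g'],40)
for i,a,c in b: print(a,c,ray(S,c,.042))
T=bot.camera_model('top');p,d,s=snap('top','t7');k,l,b=blobs(p,*COL['g'],40)
for i,a,c in b: print(a,c,ray(T,c,.044))
E
```

```text
g area 4019 ell [277.9 185. ] [71.3 71.7] cent [278. 185.] [[0.5551, 0.0258, 0.044], [0.5551, 0.0257, 0.044]]
[0.55451211 0.02450799 0.1593325 ]
2197 [117.62403277  34.57988166] [[0.00293333 1.50681143 0.042     ]]
1744 [155.79529817  30.21100917] [[0.1751534  1.54097391 0.042     ]]
593 [90.44350759 41.9460371 ] [[-0.10585925  1.42246135  0.042     ]]
98 [342.         102.95918367] [[0.85202997 0.62754206 0.042     ]]
275 [278.80727273 221.56727273] [[0.5538964  0.02503628 0.042     ]]
314 [206.97770701 350.42356688] [[ 0.3791279  -0.31611024  0.042     ]]
41 [298.90243902 224.65853659] [[0.54745242 0.00427244 0.044     ]]
158 [416.14556962 300.65822785] [[ 0.37994432 -0.32126619  0.044     ]]
```

View pics/t7.png

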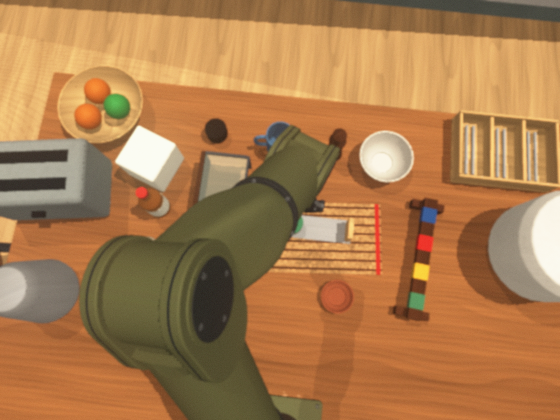

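```bash
python3 - <<'E'
from h import *
bot.command_gripper(.085); o=ori(YR)
bot.move_straight([.555,.0255,.009],max_speed=.12,orientation=o)
s=bot.state();print(s['t'],s['eef_pos'],s['ee_rot'],s['gripper_width'],s['contact_force'])
p,d,s=snap('side','s8');q,_,_=snap('wrist','w8')
a=cv2.resize(p[150:300,200:350],(600,600),interpolation=cv2.INTER_CUBIC);cv2.imwrite('pics/s8c.png',a[:,:,::-1])
E
```

```text
24.1833 [0.55553443 0.02547165 0.00960517] [-1.56955885e+00  4.98417818e-05 -1.67366571e+00] 0.08465522450073187 [ 0.30245791 -0.2192062   0.68512228]
```

View pics/s8c.png

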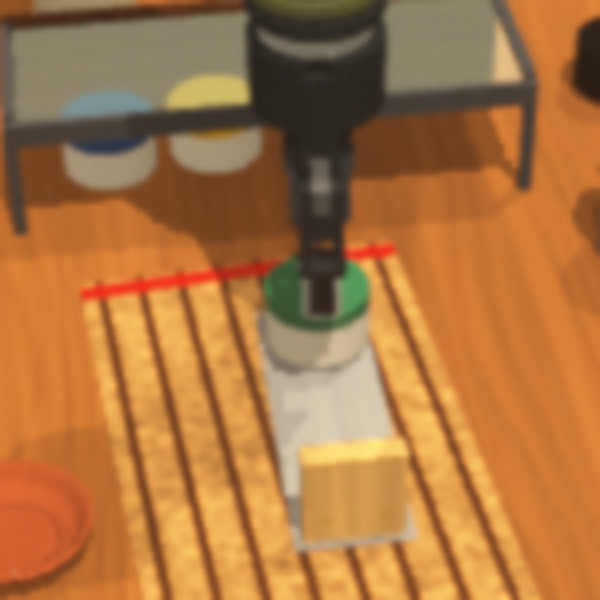

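View pics/w8.png

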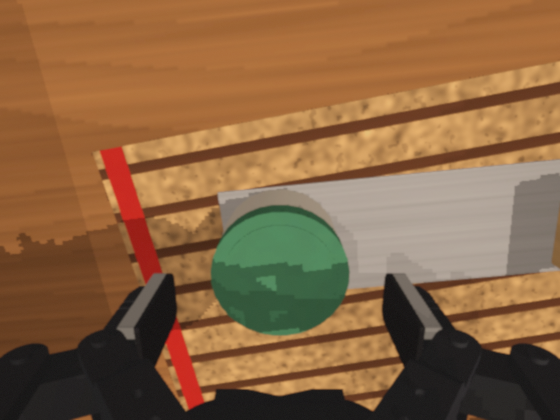

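```bash
python3 - <<'E'
from h import *
bot.command_gripper(.058,force=40)
s=bot.state();print(s['t'],s['gripper_width'],s['contact_force'],s['eef_pos'])
p,d,s=snap('side','s9');q,_,_=snap('wrist','w9')
a=cv2.resize(p[180:280,240:320],(480,600),interpolation=cv2.INTER_CUBIC);cv2.imwrite('pics/s9c.png',a[:,:,::-1])
E
```

```text
24.675 0.05813149515775614 [-0.31236912  0.08051196 -1.18276835] [0.55501618 0.0255532  0.0090571 ]
```

View pics/s9c.png

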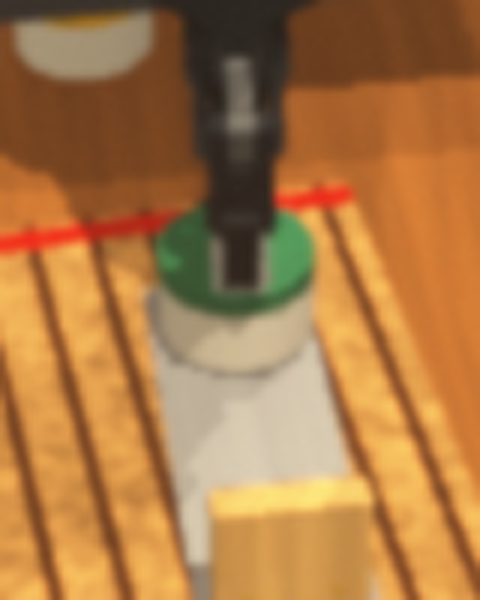

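View pics/w9.png

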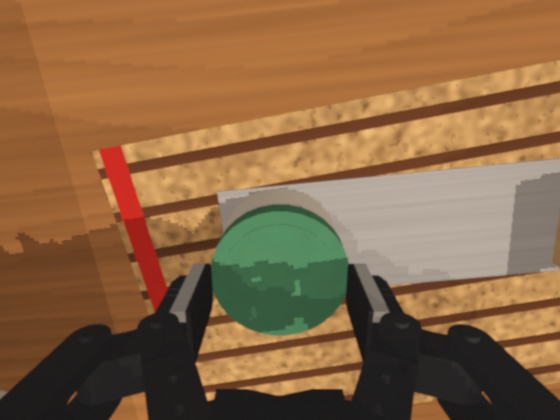

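```bash
python3 - <<'E'
from h import *
S=bot.camera_model('side')
for z in(.0,.01,.02,.03,.04,.05): print(z,ray(S,[(280,228)],z).round(4))
d=np.load('s9.npz')['d'];print(d[215:240:2,280])
E=np.array(S['extrinsics'])
# depth-based points
for v in range(205,250,2):
    zc=d[v,280];pc=np.array([(280-S['cx'])/S['fx']*zc,(v-S['cy'])/S['fy']*zc,zc]);print(v,(E[:3,:3].T@(pc-E[:3,3])).round(3))
s=bot.state();print(s['qpos'],s['eef_pos'],s['ee_rot'])
E
```

```text
0.0 [[0.56   0.0516 0.    ]]
0.01 [[0.5584 0.0396 0.01  ]]
0.02 [[0.5569 0.0275 0.02  ]]
0.03 [[0.5553 0.0155 0.03  ]]
0.04 [[0.5537 0.0035 0.04  ]]
0.05 [[ 0.5521 -0.0085  0.05  ]]
[1.0654261 1.0603626 1.0974438 1.0942591 1.0953878 1.1100118 1.1077347
 1.1232346 1.1257125 1.1331987 1.1303837 1.1404308 1.1405927]
205 [ 0.549 -0.04   0.139]
207 [ 0.549 -0.036  0.131]
209 [ 0.549 -0.039  0.128]
211 [ 0.549 -0.039  0.123]
213 [ 0.55  -0.024  0.106]
215 [ 0.55  -0.031  0.105]
217 [ 0.549 -0.038  0.105]
219 [ 0.552 -0.011  0.079]
221 [ 0.551 -0.017  0.077]
223 [ 0.551 -0.018  0.073]
225 [ 0.552 -0.01   0.06 ]
227 [ 0.551 -0.014  0.058]
229 [ 0.553 -0.005  0.044]
231 [ 0.552 -0.006  0.039]
233 [ 0.553 -0.003  0.03 ]
235 [ 0.552 -0.008  0.029]
237 [ 0.553 -0.003  0.018]
239 [ 0.552 -0.006  0.015]
241 [ 0.552 -0.005  0.007]
243 [ 0.552 -0.003 -0.   ]
245 [ 0.551 -0.012  0.001]
247 [ 0.55  -0.018  0.001]
249 [ 0.549 -0.025  0.001]
[-0.30992459  0.91906333  0.31467889  1.91806041 -0.66614366  0.40959332
 -1.16410587] [0.5549807  0.02552097 0.00898913] [-1.57082869e+00  1.58319257e-05 -1.67378382e+00]
```

```bash
python3 - <<'E'
from h import *
m=bot.camera_model('wrist');H=np.array(m['hand_eye'])
def tool(f,pts):
    d=np.load(f+'.npz')['d']
    for u,v in pts:
        z=d[v,u];print(f,u,v,round(float(z),3),(H@[(u-m['cx'])/m['fx']*z,(v-m['cy'])/m['fy']*z,z,1])[:3].round(4))
tool('w7',[(270,262),(290,262),(270,275),(290,290),(255,300),(270,300)])
tool('w8',[(165,280),(130,320),(400,280),(430,320)])
tool('w9',[(205,270),(195,300),(180,330),(360,270)])
tool('w2',[(255,265),(250,290),(305,270)])
E
```

```text
w7 270 262 0.15 [-0.0041 -0.0447  0.0106]
w7 290 262 0.15 [ 0.0042 -0.0447  0.0106]
w7 270 275 0.14 [-0.0038 -0.055   0.0103]
w7 290 290 0.13 [ 0.0036 -0.0659  0.0103]
w7 255 300 0.13 [-0.009  -0.0668  0.0068]
w7 270 300 0.123 [-0.0034 -0.073   0.0107]
w8 165 280 0.135 [-0.0431 -0.0599  0.0109]
w8 130 320 0.113 [-0.0471 -0.0833  0.0101]
w8 400 280 0.135 [ 0.045  -0.0599  0.011 ]
w8 430 320 0.113 [ 0.0469 -0.0836  0.0105]
w9 205 270 0.143 [-0.0296 -0.0521  0.0108]
w9 195 300 0.127 [-0.0298 -0.0699  0.0087]
w9 180 330 0.107 [-0.0296 -0.0898  0.0114]
w9 360 270 0.144 [ 0.032  -0.0509  0.0103]
w2 255 265 0.146 [-0.01   -0.049   0.0115]
w2 250 290 0.13 [-0.0108 -0.0662  0.0105]
w2 305 270 0.143 [ 0.0099 -0.052   0.0109]
```

The side view, backed by its depth, shows the fingertips about 40 mm higher than the reported TCP at this opening. The first close therefore shut above the lid and didn't touch the pot. I'll go lower with a force guard.

```bash
python3 - <<'E'
from h import *
bot.command_gripper(.085)
r=bot.move_straight([.555,.0255,-.028],max_speed=.04,threshold=4)
s=bot.state();print(r,s['t'],s['gripper_width'],s['contact_force'],s['eef_pos'])
p,d,s=snap('side','s10');q,_,_=snap('wrist','w10')
a=cv2.resize(p[180:280,240:320],(480,600),interpolation=cv2.INTER_CUBIC)
b=cv2.resize(q,None,fx=.55,fy=.55);c=np.zeros((600,800,3),np.uint8);c[:,:480]=a;c[:231,480:788]=b;cv2.imwrite('pics/s10c.png',c[:,:,::-1])
E
```

```text
False 26.2417 0.08489586018679218 [-0.63797246 -0.43944527 -0.18576379] [ 0.55521882  0.02548578 -0.02779391]
```

View pics/s10c.png

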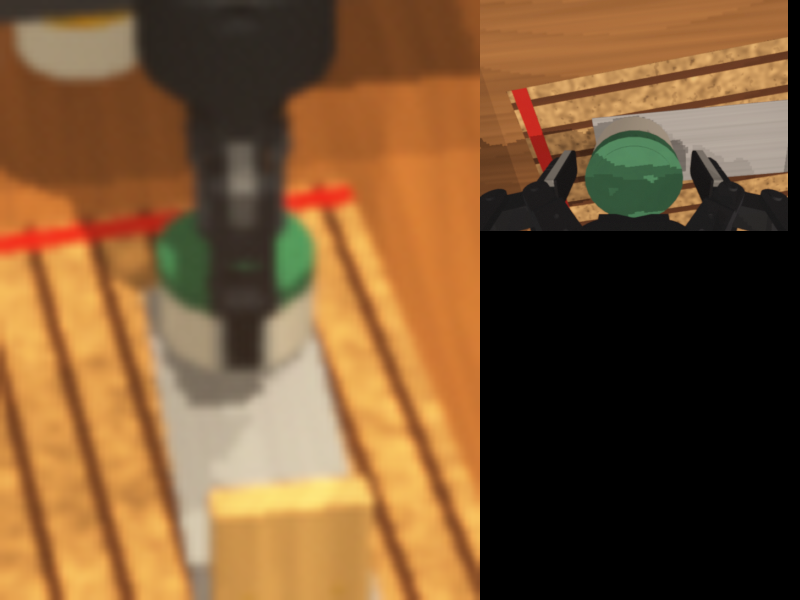

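```bash
python3 - <<'E'
from h import *
bot.command_gripper(0,force=30)
s=bot.state();print(s['t'],s['gripper_width'],s['contact_force'],s['eef_pos'])
bot.move_straight([.555,.0255,.10],max_speed=.12)
p,d,s=snap('side','s11');q,_,_=snap('wrist','w11');print(s['t'],s['gripper_width'])
a=cv2.resize(p[160:280,220:340],(600,600),interpolation=cv2.INTER_CUBIC);cv2.imwrite('pics/s11c.png',a[:,:,::-1])
E
```

```text
26.6917 0.06082781853214555 [-0.41890817  0.16719427  3.49341143] [ 0.55519445  0.0255354  -0.02757905]
27.9083 0.061278816622211574
```

View pics/s11c.png

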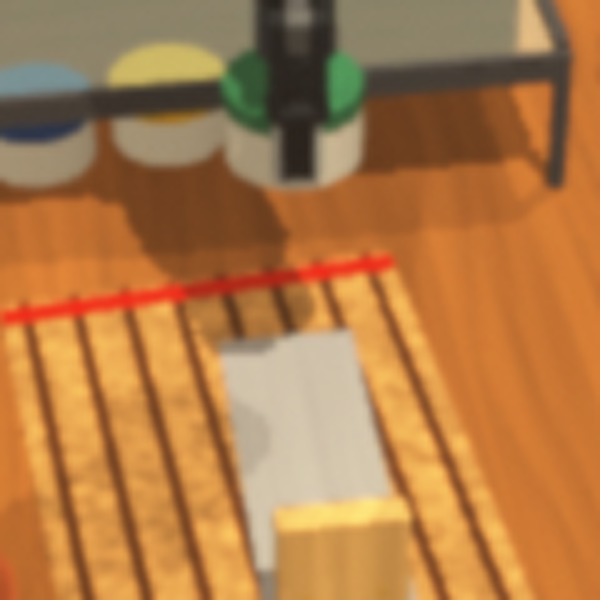

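View pics/w11.png

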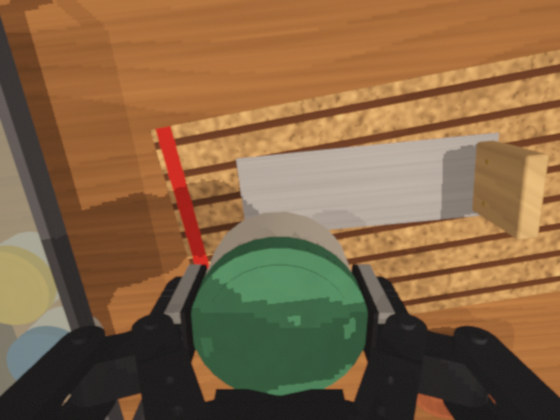

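The green pot is held, with its base clear of the blade.

```bash
cat >> h.py <<'E'
def place(c,dx=0,dy=0):
    x,y=BAND[c];x+=dx;y+=dy;o=ori(YR)
    bot.move_to([x,y,.10],o)
    bot.move_straight([x,y,.034],max_speed=.10,orientation=o)
    r=bot.move_straight([x,y,.014],max_speed=.02,threshold=3)
    s=bot.state();print('down',r,s['t'],np.round(s['eef_pos'],4),np.round(s['contact_force'],2),s['gripper_width'])
E
python3 - <<'E'
from h import *
place('g')
p,d,s=snap('side','s12')
a=cv2.resize(p[280:400,160:320],(800,600),interpolation=cv2.INTER_CUBIC);cv2.imwrite('pics/s12c.png',a[:,:,::-1])
p,d,s=snap('top','t12')
a=cv2.resize(p[180:330,380:460],(320,600),interpolation=cv2.INTER_CUBIC);cv2.imwrite('pics/t12c.png',a[:,:,::-1])
E
```

```text
down True 30.95 [ 0.3797 -0.3208  0.0204] [-0.3   0.12  5.16] 0.06125264291566742
```

View pics/s12c.png

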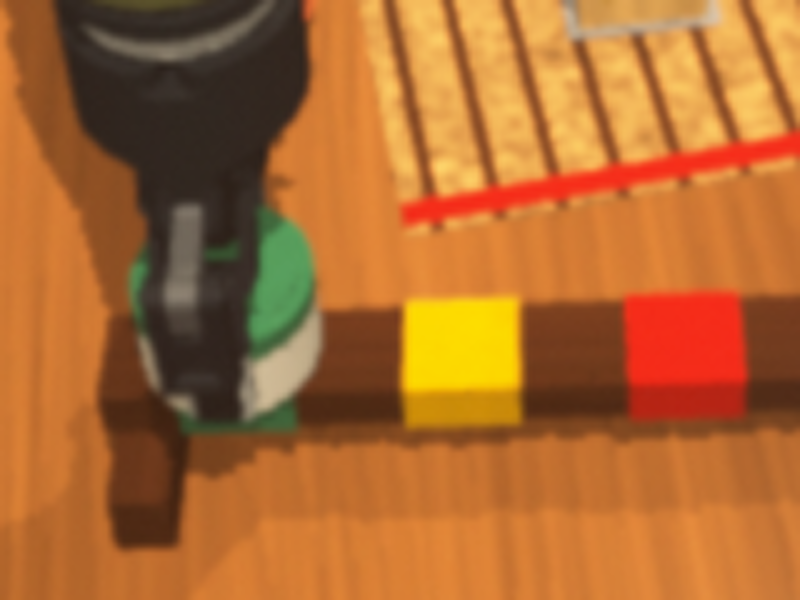

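View pics/t12c.png

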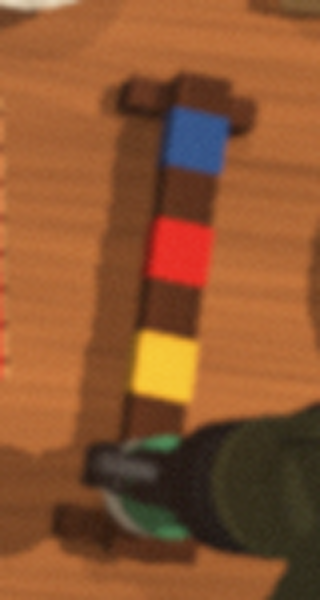

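```bash
python3 - <<'E'
from h import *
snap('wrist','w12')
E
```

```text
(no output)
```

View pics/w12.png

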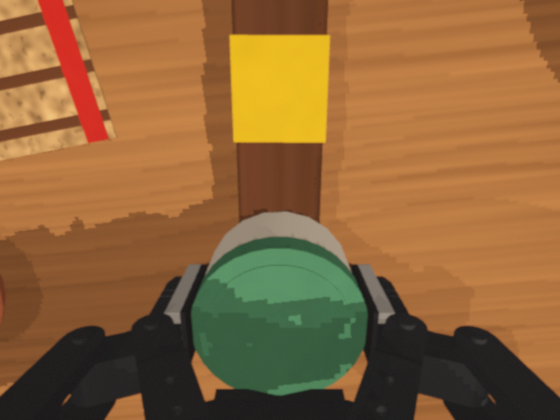

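View pics/w10.png

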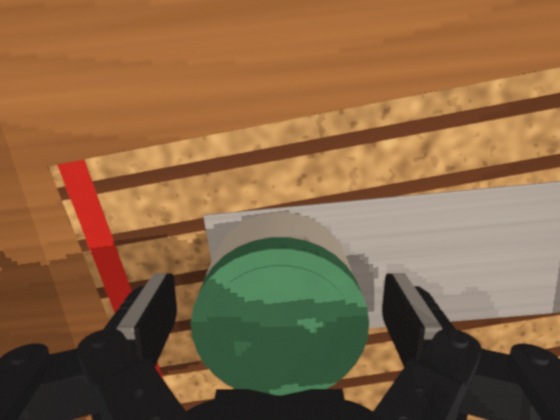

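The lid looks the same as before the lift, so the pot is upright. The rail (columns 238-322) is centred under it, so I'm releasing.

```bash
cat >> h.py <<'E'
def letgo():
    bot.command_gripper(.085)
    p=bot.state()['eef_pos'];bot.move_straight([p[0],p[1],.13],max_speed=.12)
E
python3 - <<'E'
from h import *
letgo()
# towards scoop, look
bot.move_to([.55,-.134,.17],ori(-89.6))
q,_,s=snap('wrist','w13');p,d,_=snap('side','s13');snap('top','t13');print(s['t'])
a=cv2.resize(p[280:400,160:320],(800,600),interpolation=cv2.INTER_CUBIC);cv2.imwrite('pics/s13c.png',a[:,:,::-1])
E
```

```text
33.5333
```

View pics/s13c.png

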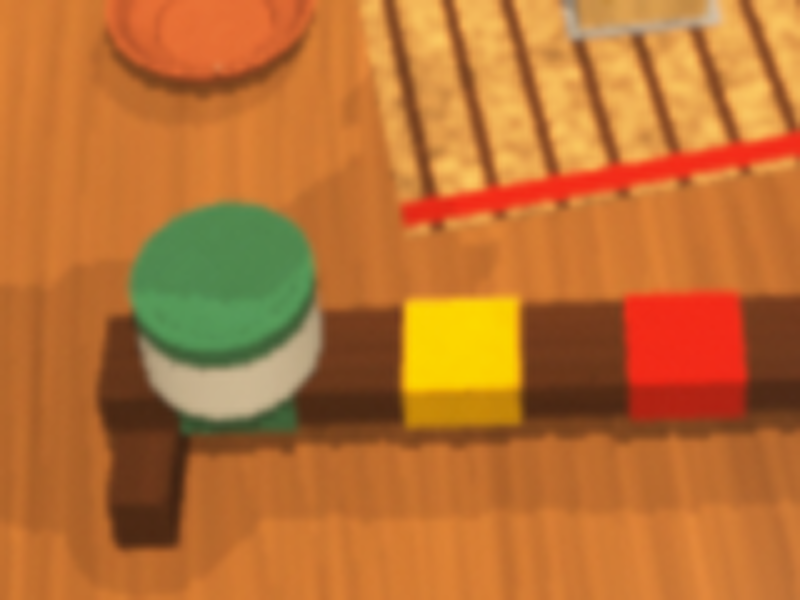

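View pics/w13.png

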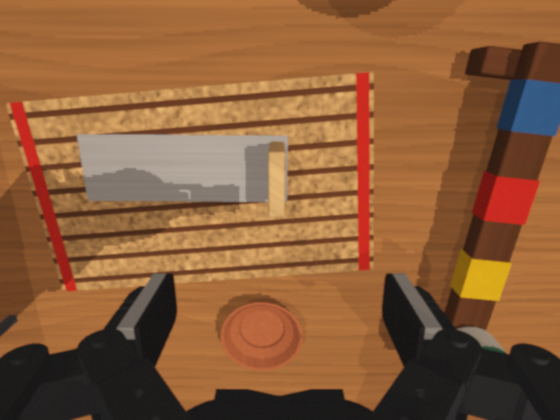

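```bash
cat >> h.py <<'E'
def scoop_from(f,pts):
    """pts: tip corners (upper, lower), rear upper corner"""
    z=np.load(f+'.npz');s=dict(eef_pos=z['pos'],ee_rot=z['rot']);m=bot.camera_model('wrist')
    w=wray(m,s,pts,.002);d=w[0]-w[2];a=np.arctan2(d[1],d[0]);tip=(w[0]+w[1])/2
    u=np.array([np.cos(a),np.sin(a)]);print('scoop head',np.degrees(a),np.linalg.norm(d),'tip',tip.round(4),'grip',(tip[:2]-.19*u).round(4),'centre',(tip[:2]-.1*u).round(4));return np.degrees(a),tip[:2]-.19*u
E
python3 - <<'E'
from h import *
scoop_from('w13',[(78,135),(87,202),(288,136)])
scoop_from('w6',[(80,135),(90,203),(290,137)])
E
```

```text
scoop head 90.01763579130693 0.19964706500400223 tip [0.5497 0.0565 0.002 ] grip [ 0.5498 -0.1335] centre [ 0.5498 -0.0435]
scoop head 89.92907832621634 0.19960085867184466 tip [0.5495 0.0567 0.002 ] grip [ 0.5493 -0.1333] centre [ 0.5494 -0.0433]
```

```bash
sed -i 's/^Z0=.*/Z0=0.0/; s/,tip_end=.276,/,tip_end=.281,/; s/thr=10/thr=7/' h.py
cat >> h.py <<'E'
def grab_scoop(g,yaw):
    o=ori(yaw)
    bot.move_straight([g[0],g[1],.05],max_speed=.15,orientation=o)
    r=bot.move_straight([g[0],g[1],Z0],max_speed=.06,threshold=5)
    bot.command_gripper(0,force=70)
    s=bot.state();print('grab',r,s['t'],np.round(s['eef_pos'],4),s['gripper_width'],np.round(s['contact_force'],2));return r
def side_crop(f,x0,y0,w,h,k):
    p,d,s=snap('side',f);cv2.imwrite(f'pics/{f}c.png',cv2.resize(p[y0:y0+h,x0:x0+w],None,fx=k,fy=k,interpolation=cv2.INTER_CUBIC)[:,:,::-1])
E
python3 - <<'E'
from h import *
r=grab_scoop((.5498,-.1335),-89.8)
if not r:
    bot.move_straight([.5498,-.1335,.015],max_speed=.08)
    bot.move_straight([.515,-.075,.015],max_speed=.1,orientation=ori(-89.6))
side_crop('s14',190,130,200,150,4)
E
```

```text
grab False 36.2667 [ 5.500e-01 -1.336e-01  3.000e-04] 0.012818077286400643 [-0.47 -0.26  2.65]
```

View pics/s14c.png

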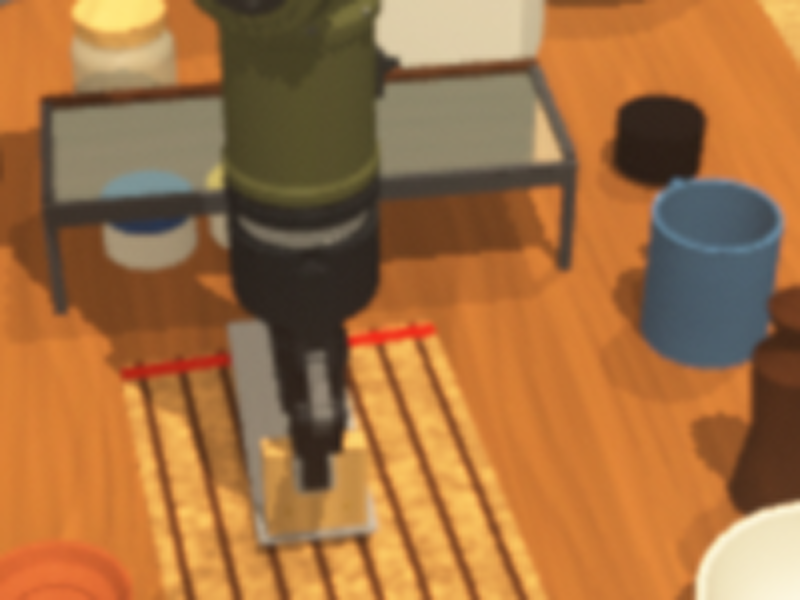

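```bash
python3 - <<'E'
from h import *
insert(.515)
side_crop('s15',190,130,200,150,4)
E
```

```text
ins False 40.7417 [5.148e-01 8.890e-02 3.000e-04] tip 0.2788930599749439 [-0.22 -4.87  6.14] 0.012620558931697445
```

View pics/s15c.png

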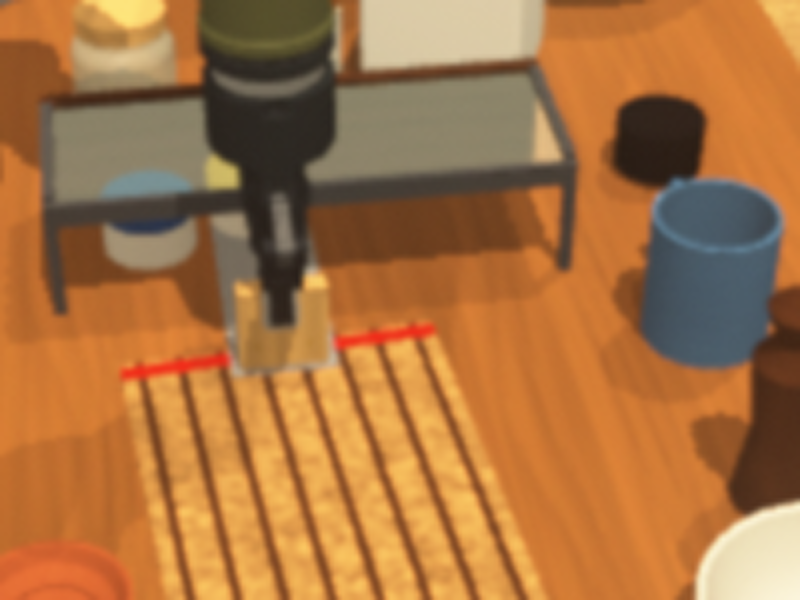

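Against the wall, with the yellow pot over the blade. Pulling it out.

```bash
python3 - <<'E'
from h import *
pull(.515,.54)
bot.command_gripper(.085)
p=bot.state()['eef_pos'];bot.move_straight([p[0],p[1],.17],max_speed=.15)
p,d,s=snap('wrist','w16');print(s['t'],s['eef_pos']);findpot('w16','y')
E
```

```text
pull 44.9167 [ 5.405e-01 -1.323e-01  3.000e-04] [-0.57  3.05  7.66] 0.012810002004573495
46.8917 [ 0.53931645 -0.13369391  0.16923703]
y area 4134 ell [ 95.4 181.1] [68.  77.3] cent [ 95.4 181.1] [[0.5394, 0.0265, 0.044], [0.5394, 0.0264, 0.044]]
```

View pics/w16.png

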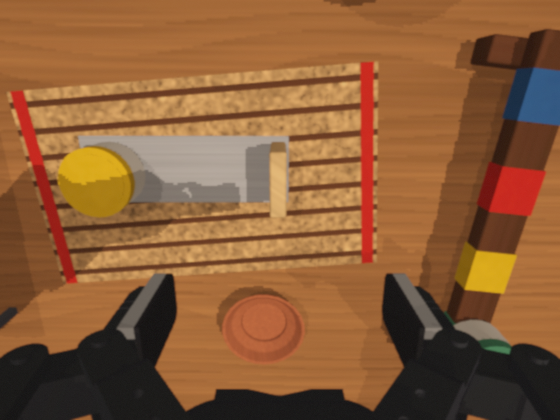

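```bash
sed -i 's/def pick(x,y,z=.009)/def pick(x,y,z=-.028)/' h.py; python3 - <<'E'
from h import *
pick(.5394,.0272)
snap('wrist','w17')
place('y')
snap('wrist','w18');side_crop('s18',160,280,160,120,5)
E
```

```text
pick 49.775 [ 0.5396  0.0273 -0.0275] 0.061159195502769256 [-0.58 -0.14  5.79]
0.06087329854233048
down True 54.425 [ 0.4569 -0.3286  0.0205] [-1.08 -0.04  5.98] 0.06119603110627517
```

View pics/w18.png

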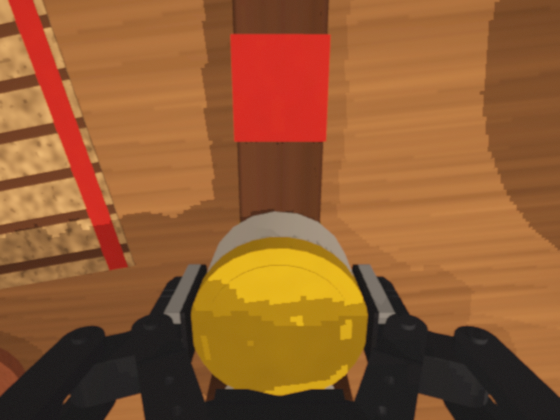

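View pics/s18c.png

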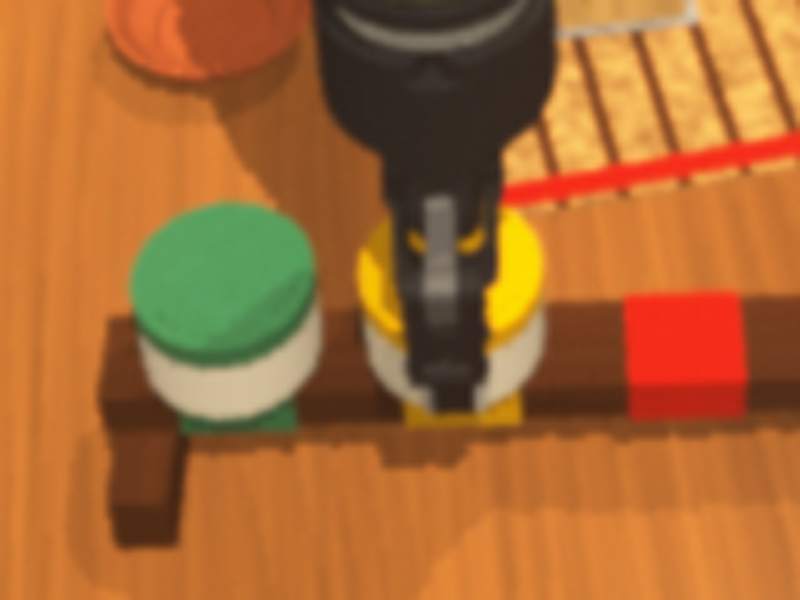

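The yellow pot sits on its band. I'm releasing it and finding the scoop again.

```bash
python3 - <<'E'
from h import *
letgo()
bot.move_to([.54,-.134,.17],ori(-89.6))
q,_,s=snap('wrist','w19');side_crop('s19',160,280,230,120,3.4);print(s['t'])
E
```

```text
56.825
```

View pics/w19.png

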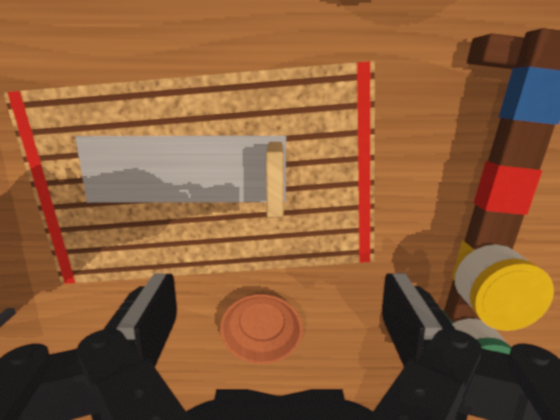

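View pics/s19c.png

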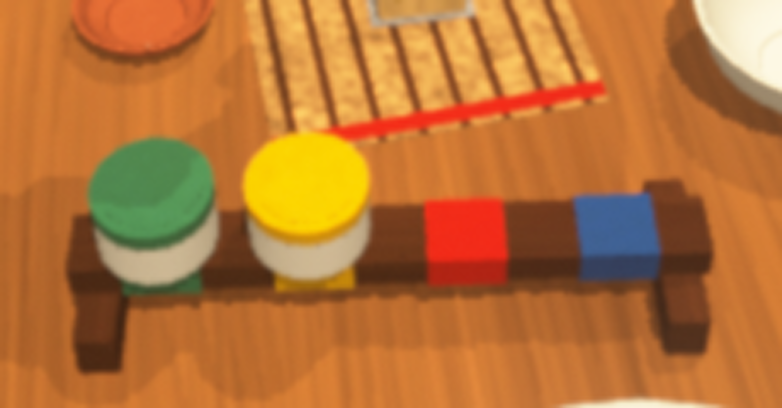

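```bash
python3 - <<'E'
from h import *
h,g=scoop_from('w19',[(76,137),(86,202),(286,137)])
r=grab_scoop(g,h-180)
if not r:
    p=bot.state()['eef_pos'];bot.move_straight([p[0],p[1],.015],max_speed=.08)
    bot.move_straight([.443,-.058,.015],max_speed=.1,orientation=ori(-89.6))
    insert(.443,tip_start=.133)
side_crop('s20',190,130,200,150,4)
E
```

```text
scoop head 90.31740300095393 0.20000690548885267 tip [0.5394 0.0582 0.002 ] grip [ 0.5404 -0.1318] centre [ 0.5399 -0.0418]
grab False 59.5083 [ 5.406e-01 -1.320e-01  3.000e-04] 0.012967627842936553 [0.18 0.53 3.18]
ins False 64.2917 [4.429e-01 8.860e-02 2.000e-04] tip 0.27855234225766573 [-0.14 -3.56  9.38] 0.01257080664731061
```

View pics/s20c.png

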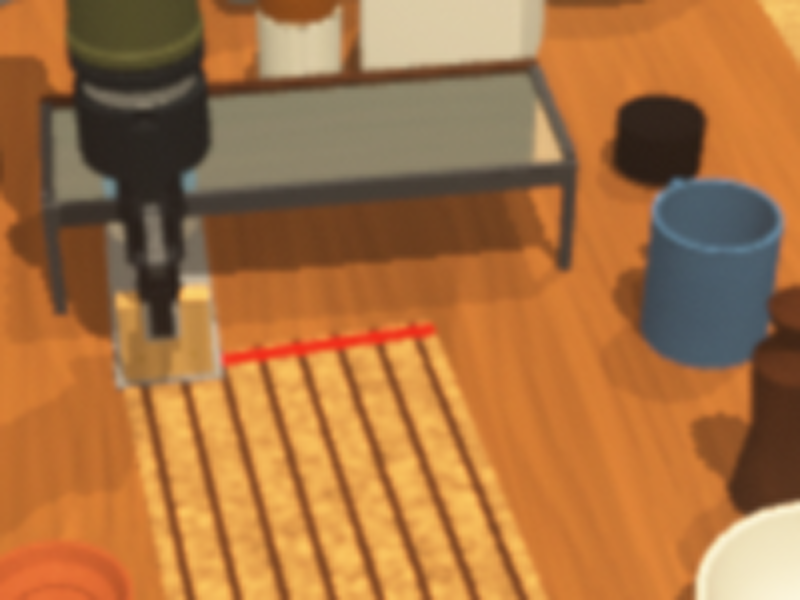

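```bash
python3 - <<'E'
from h import *
pull(.443,.53,ye=.025)
bot.command_gripper(.085)
p=bot.state()['eef_pos'];bot.move_straight([p[0],p[1],.17],max_speed=.15)
p,d,s=snap('wrist','w21');print(s['t'],s['eef_pos']);findpot('w21','b')
E
```

```text
pull 69.1417 [ 5.292e-01 -1.367e-01  3.000e-04] [-4.    4.23 13.67] 0.012369135516316989
71.1167 [ 0.52940423 -0.13867521  0.16926809]
b area 3913 ell [ 76.2 194.3] [65.5 75.9] cent [ 76.2 194.4] [[0.5173, 0.0402, 0.044], [0.5173, 0.0402, 0.044]]
```

View pics/w21.png

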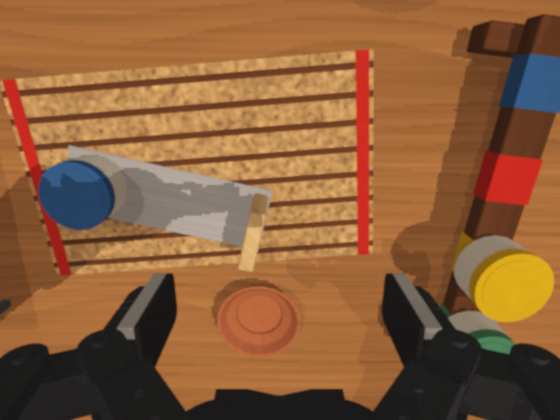

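The scoop has swung about 12° (either the knock or the release), but the blue pot still stands on its tip end at (76,194). I'll check it from nearer before picking it up.

```bash
python3 - <<'E'
from h import *
bot.move_to([.5175,.041,.14],ori(YR))
snap('wrist','w22');findpot('w22','b',roi=(150,80,420,400));side_crop('s22',220,160,120,120,5)
E
```

```text
b area 4545 ell [276.7 193.2] [75.1 77. ] cent [276.8 193.2] [[0.5173, 0.0416, 0.044], [0.5173, 0.0415, 0.044]]
```

View pics/w22.png

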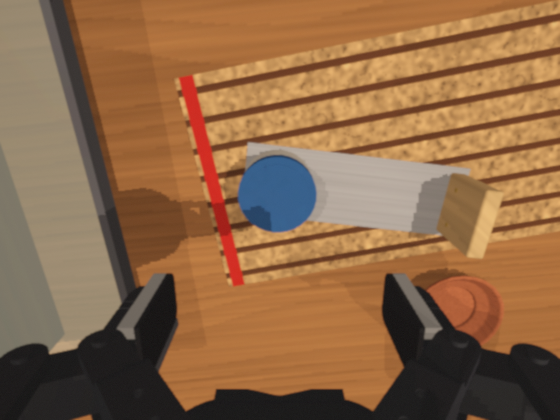

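View pics/s22c.png

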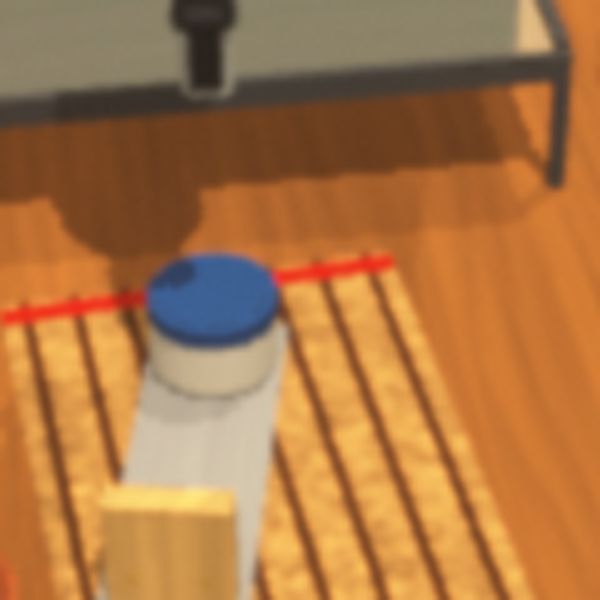

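```bash
python3 - <<'E'
from h import *
pick(.5175,.0418)
snap('wrist','w23')
place('b')
snap('wrist','w24');side_crop('s24',260,280,140,120,5)
E
```

```text
pick 74.4083 [ 0.5177  0.0418 -0.0274] 0.061287189873740364 [-0.67 -0.15  5.28]
0.06178382904078163
down True 79.15 [ 0.6124 -0.3431  0.0207] [-0.78  0.48  4.71] 0.06120977586971199
```

View pics/w24.png

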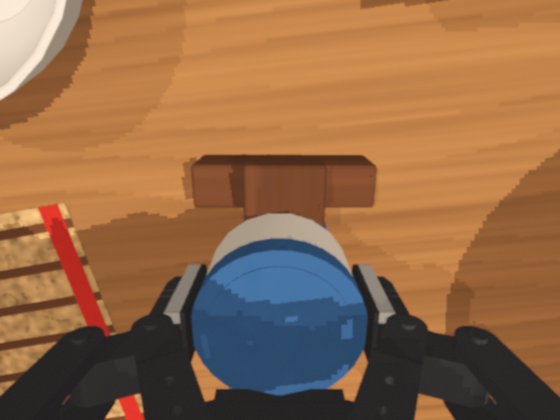

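View pics/s24c.png

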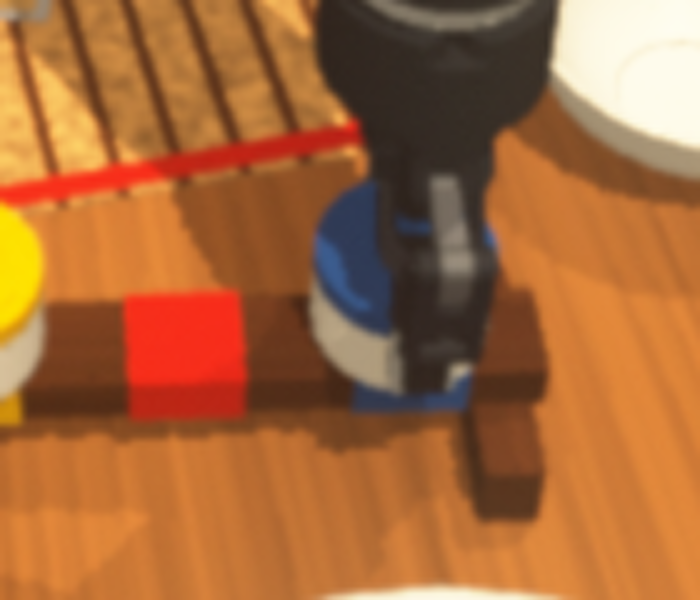

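```bash
python3 - <<'E'
from h import *
letgo()
bot.move_to([.50,-.10,.25],ori(-89.6))
snap('wrist','w25')
bot.movej([-1.25,.689,-.195,1.565,.157,.902,-.215])
p,d,s=snap('top','t26');q,_,_=snap('side','s26');print(s['t'])
a=cv2.resize(p[180:330,250:460],(800,571),interpolation=cv2.INTER_CUBIC);cv2.imwrite('pics/t26c.png',a[:,:,::-1])
T=bot.camera_model('top');S=bot.camera_model('side');B=dict(BAND)
u=np.array([.9945,-.1045]);v=np.array([.1045,.9945])
for c in 'gyb':
  for n,im,M in(('top',p,T),('side',q,S)):
    lo,hi=COL[c];lo=(lo[0],70,lo[2]);k,l,b=blobs(im,lo,hi,100)
    for i,ar,cc in b:
        cn=max(cv2.findContours((l==i).astype(np.uint8),0,1)[0],key=cv2.contourArea)
        w=ray(M,[cc],.092)[0][:2];e=w-np.array(B[c])
        if np.linalg.norm(e)<.06: print(c,n,ar,cc.round(1),w.round(4),'along',(e@u).round(4),'across',(e@v).round(4))
E
```

```text
84.5833
g top 408 [421.6 301.4] [ 0.3781 -0.3188] along -0.0018 across 0.0018
g side 719 [203.6 335.5] [ 0.3784 -0.3229] along -0.0011 across -0.0022
y top 443 [426.5 270.9] [ 0.4553 -0.3283] along -0.0017 across 0.0002
y side 930 [249.7 334.4] [ 0.4558 -0.3317] along -0.0009 across -0.0031
b top 425 [433.3 212.4] [ 0.6097 -0.3408] along -0.003 across 0.0021
b side 880 [340.9 331.2] [ 0.6099 -0.347 ] along -0.0022 across -0.004
```

View pics/t26c.png

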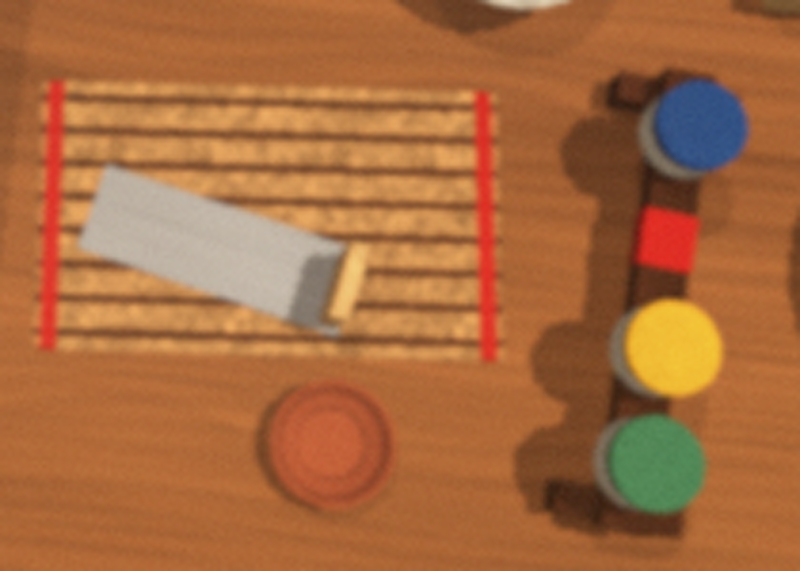

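View pics/s26.png

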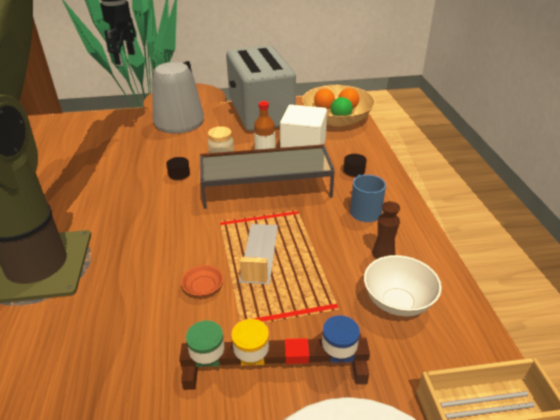

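View pics/w25.png

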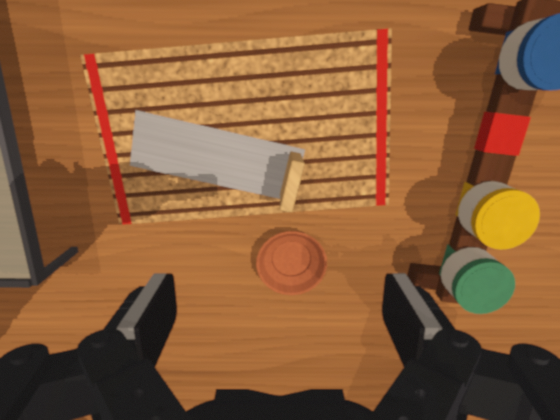

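```bash
python3 - <<'E'
from h import *
T=bot.camera_model('top');k=800/210
P=lambda a:ray(T,[(250+x/k,180+y/k) for x,y in a],.002)[:,:2]
m=P([(52,82),(42,349),(486,92),(492,361)]);c=m.mean(0);ax=(m[2]+m[3]-m[0]-m[1]);ax/=np.linalg.norm(ax);ay=np.array([-ax[1],ax[0]])
t=P([(110,165),(80,243),(335,335)]);sc=(t[0]+t[2])/2;print(c,sc,'along',(sc-c)@ax,'across',(sc-c)@ay)
T2=bot.state();print(T2['t'],T2['contact_force'])
# bystanders: image difference start vs now in side view, outside mat/rail
a=np.load('side0.npz')['p'].astype(int);b=np.load('s26.npz')['p'].astype(int)
for n,(x0,y0,x1,y1) in dict(dish=(180,265,226,300),mug=(348,174,390,222),mill=(375,200,402,262),bowl=(360,255,442,318),sauce=(250,98,278,150),jar=(205,125,236,152),tissue=(278,105,330,148)).items(): print(n,np.abs(a-b)[y0:y1,x0:x1].mean().round(2))
E
```

```text
[ 0.52584787 -0.06064693] [ 0.49955782 -0.02851197] along -0.034256045854145684 across -0.02345945608324499
84.6833 [ 0.19420031 -0.16868677 -0.52684839]
dish 0.48
mug 0.49
mill 0.5
bowl 0.4
sauce 0.47
jar 0.42
tissue 0.33
```

Everything is within tolerance and the robot is clear, so I'm handing in.

```bash
python3 -c "
from station import bot
print(bot.sign_off())"
```

```text
the job is handed in; nothing more can be done
None
```

The job is handed in. The green, yellow and blue pots stand on the bands of their own colours, and the red pot was not in the scene. Each pot came out from under the shelf on the scoop, and the gripper only touched it once it was clear. The robot's clock stood at about 85 s of the 210 s allowed.

**Last checks:**
- **Pots:** in the top and side views each pot centre is within about 3 mm along and 4 mm across of its band. They look upright by eye; I did not measure the tilt.
- **Scoop:** it lies on the placemat about 34 mm along and 23 mm across from the mat's centre. The limits are 80 and 65 mm.
- **Bystanders:** the side picture around all seven is unchanged from the start.

**What failed or disagreed:**
- **First grasp:** the first try at the green pot closed above its lid without touching it. The cameras showed the fingertips about 40 mm higher than the reported TCP, so I went lower from then on. The lower grasps all held.
- **Scoop swing:** during or just after the blue pot's pull the scoop swung about 12°. I found the pot again before picking it up.
- **Camera difference:** the side and top cameras disagreed by up to about 6 mm across the rail, well inside the 14 mm allowed.

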